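# Slide the satellite stack into the corner stop

### The job

Without gripping or lifting it, push the red stand carrying the tall electronics stack along the bench until its foot sits square in the corner of the aluminium stop, against both walls, over the blue mark. Push low on the red foot so it slides and never tips; do not touch its legs or the electronics above, and leave the tape roll, multimeter and dispenser bottle where they are. Finish with the stand at rest and your hand clear of it.

Things in the scene. Friction and masses are not known exactly. Their poses are not given: they have to be found in the camera images.
- stand: Foot of the loose red stand: solid, square, 130 x 130 mm, 35 mm high; the only part to push on. Origin: centre of its underside; x, y along its edges, z up. With all it carries 0.8 to 1.0 kg, bench friction 0.5 to 0.7; starts turned at most 0.35 rad from the corner stop. Pushed high up it tips.
- upper: What is fixed on the foot, not to be touched: four red legs (34 mm from the middle in x and y, 16 mm thick, 22 mm at their lower ends) from 35 to 100 mm above the bench, and on them the electronics, silver and green plates 88 x 88 mm, to 218 mm above the bench. Origin: centre of the foot's top face. The foot projects 20 mm or more beyond it on every side.
- corner_stop: Fixed aluminium corner stop, walls 30 mm high, 12 mm thick. Origin: inner corner, bench level. Back wall: face at x = 0, runs 328 mm along its -y. Side wall: face at y = 0, runs 118 mm along its -x. The stand starts in the open quarter, its middle 145-185 mm from the back wall's face and 115-220 mm from the side wall's. Yaw within 0.12 rad of the base axes, +x away from the robot.
- seat (a point): Middle of the blue 130 x 130 mm mark on the bench, 65 mm from both walls' inner faces (at -0.065, -0.065 of the corner stop): where the stand's origin is when the foot touches both walls. Axes as those of the corner stop.
- tape_roll: Loose amber tape roll lying flat, 84 mm across, 25 mm high, origin at the centre of its underside. Bystander.
- multimeter: Loose yellow multimeter lying flat, 140 x 75 x 43 mm (long along its x), origin at the centre of its underside. Bystander.
- dispenser: Loose white dispenser bottle with a blue cap, upright, 48 mm across, 110 mm high, origin at the centre of its underside. Bystander.
Things that resemble listed ones, but are neither listed nor needed, are in the scene too. What is shaped like the stand but turquoise is not meant.

How it is judged (in metres and radians):
At the end, for the whole second after the job is handed in: The foot's middle is within 7 mm of the seat point along each wall direction (5 mm on the walls' side), turned less than 0.06 rad from the walls, upright, flat on the bench and at rest (x of stand in the frame of seat between -0.007 and 0.005 m and y of stand in the frame of seat between -0.007 and 0.005 m and angle between the x axis of stand and the x axis of seat, either way round below 0.06 rad and angle between stand's own z axis and vertical below 0.03 rad and height (world z) of stand below 0.004 m and linear speed of stand below 0.01 m/s and angular speed of stand below 0.05 rad/s); the robot touches nothing.
It fails at once if the stand is tipped by more than 0.14 rad (angle between stand's own z axis and vertical above 0.14 rad).
It fails at once if the stand is lifted off the bench (height (world z) of stand above 0.012 m).
It fails at once if the legs or the electronics are touched by the robot (contact force between any of the fingers, the arm and upper above 0.5 N).
It fails at once if a bystander is moved more than 15 mm (distance of any of tape_roll, multimeter, dispenser from where it was at the start of the episode above 0.015 m).
It also fails if it takes over 53 s, if anything falls off the work surface, if the arm or the gripper's body presses on something with over 40 N, if the wrist force passes 120 N, or if a joint passes its speed limit or range.

### The arm

A 7-joint arm with a two-finger parallel gripper is mounted at the origin on the work surface. World frame = base frame: x ahead of the robot, y to its left, z up, the work surface at z = 0. Lengths are in m, angles in degrees, forces in N, time in s.
With the tool pointing down it reaches from about 0.425 to 0.875 m from the base axis. Payload 4.7 kg.
Tool frame: the origin (TCP) lies on the centre line of the jaws, within the pads' length; the fingertips stand 11 mm ahead of it and the grasp point (between the pads) lies 8 mm behind it; z points along the fingers, y is the direction in which the jaws open and shut (so a half turn about z gives the same grasp; the last joint's range is limited). The gripper opens to 87 mm and grips with 3 to 60 N. Pads are 19 mm wide; open, the fingers measure 117 mm over their backs; the gripper's body (75 mm by 190 mm) begins 51 mm behind the grasp point.
Start: joints at [70.25, 18.392, -4.016, 83.108, 1.295, 78.541, -3.26], TCP at [0.228, -0.609, 0.234] pointing down, gripper open.
Joint ranges: [-163.93, 163.93], [-17.29, 119.83], [-79.2, 71.16], [3.27, 140.29], [-89.18, 269.18], [5.43, 117.66], [-154.24, 154.24]. Speed limits (degrees/s): [147.25, 147.25, 180, 180, 180, 180, 180].

### API

Orientations are given as [roll, pitch, yaw] about the fixed x, y, z axes, in that order (R = Rz(yaw) Ry(pitch) Rx(roll)).
In Python, from cell import env gives the robot as it stands.
- The arm moves only by the tool servo_tool, never from a script. Its argument "moves" is text: rows parted by semicolons, each of 7 numbers parted by spaces: the shift along the tool's x, y, z as a fraction of full scale, then the turn, a rotation vector about the tool's x, y, z as a fraction of full scale, then the gripper's target within -1 to 1 (shut at 1, half-way at 0, fully open at -1). A call has 1 to 20 rows; each row shifts and turns the pose as measured when the row begins, along the tool's axes as they then stand; what a row does not reach is not made up. Full scale, the value 1, is 1000 mm for a shift and 0.5 rad for a turn. A row lasts 1/12 s, in which the tool goes at most 41.7 mm and 7.16 degrees, less where a joint would pass 70% of its speed; a pose out of reach is approached as far as the arm can. A call with a number of a shift or a turn outside -1 to 1 is refused whole. A call with a gripper value outside its range is refused whole. The fingers move at their own pace and stop on an object; "squeeze" is the grip in N (left out, the last holds). Time passes only in rows, so rows that do not move let the fingers close. It gives the time, the measured TCP pose, the force and the opening at its end, in the units of the state.
- env.get_obs(): the state, without advancing time (a new reading comes with each control period).
- env.read_camera(name): name is "side" or "top" or "wrist"; returns a dict with "img" (384x512x3 uint8, red, green, blue), "range_z" (384x512 float32, m along the optical axis (not along the pixel's ray), 0 where there is no reading), "mtx" (3x3 intrinsics, pixels), "T" (4x4, takes a point from camera to world coordinates); the wrist camera has in their place "hand_eye" (4x4, takes a point from camera to tool coordinates, whose origin is the TCP and whose axes are the flange's). Camera axes: x right, y up, looking along -z (the intrinsics and any distortion apply to the point x, -y, -z); pixel columns grow to the right and rows downward; lengths in m; the calibration is good to about 2 mm. A picture is of the moment at which its call begins: read the wrist's pose just before it.
- env.sign_off(): hands the job in, once; it reports no verdict.
The state is a dict: "time_s": time; "qpos": joint angles; "joint_velocities": joint speeds; "effort": joint torques, N m; "tool_pos": TCP position; "tool_rot": TCP orientation; "force": force on the tool from outside, world axes, zero at the start; "wrist_torque": the same for the moment, N m; "grip_width": finger opening in m.
Only numpy, scipy, OpenCV 4.12 (cv2) and the standard library are available. Lean on these libraries where they do the work, as an engineer would, in place of code of your own. Each camera call takes 0.05 s, during which the arm holds its last target.

## Working session

There is one attempt and no reset: what is moved stays moved. The work goes in short steps, Python scripts to look and compute and a tool call to move; the robot and the scene stay as the last step left them, time stands still between calls to the robot, and variables do not carry over. Pictures are saved under pics/ and viewed, and the job is handed in when it is done.

Besides the shell and the picture viewer there is one more tool, called after ">>>" by a JSON object that holds its "method" and its "body", one argument or row to a line. servo_tool: Moves the arm, as the interface text tells. Its arguments: {"type":"object","properties":{"moves":{"type":"string"},"squeeze":{"type":"number"}},"required":["moves"]}

```bash
ls; mkdir -p pics; cat > h.py <<'E'
import numpy as np,cv2
from cell import env
def save(n,img,crop=None,s=1):
    if crop: img=img[crop[1]:crop[3],crop[0]:crop[2]]
    img=cv2.resize(img,None,fx=s,fy=s,interpolation=cv2.INTER_CUBIC)
    cv2.imwrite('pics/'+n,img[...,::-1])
def cloud(c):
    z=c['range_z'];K=c['mtx'];v,u=np.mgrid[:z.shape[0],:z.shape[1]]
    P=np.stack([(u-K[0,2])/K[0,0]*z,-(v-K[1,2])/K[1,1]*z,-z],-1)
    T=c['T'];return P@T[:3,:3].T+T[:3,3]
def rayz(c,u,v,h):
    K=c['mtx'];T=c['T'];d=T[:3,:3]@np.array([(u-K[0,2])/K[0,0],-(v-K[1,2])/K[1,1],-1])
    return T[:3,3]+d*(h-T[2,3])/d[2]
E
python3 - <<'E'
from h import *
o=env.get_obs();print(o)
for n in('side','top','wrist'):
    c=env.read_camera(n);save(n+'0.png',c['img'],s=1.5);np.savez('pics/'+n+'0.npz',**c)
    print(n,{k:v for k,v in c.items() if k not in('img','range_z')})
E
```

```text
pics
{'time_s': 0.0, 'qpos': array([70.24936441, 18.43879131, -4.01454448, 83.17426381,  1.29486065,
       78.54204719, -3.25995289]), 'joint_velocities': array([-0.01500136,  0.07190831, -0.08067113,  0.03640403,  0.03830505,
        0.08033806,  0.0092338 ]), 'effort': array([ 3.54595513e-04, -4.91280949e+01, -4.03487189e-01, -3.12529707e+01,
       -6.38422254e-02,  4.38267749e-02,  1.71854363e-04]), 'tool_pos': array([ 0.22801177, -0.60812343,  0.23247001]), 'tool_rot': array([-1.79890130e+02,  5.98110675e-03,  2.05594595e+01]), 'force': array([ 0.18092523, -0.03735393, -0.03118455]), 'wrist_torque': array([-0.07055403, -0.02527756, -0.0268714 ]), 'grip_width': 0.08724740740918521}
side {'mtx': array([[468.84597248,   0.        , 259.11791792],
       [  0.        , 468.84597248, 201.02944776],
       [  0.        ,   0.        ,   1.        ]]), 'T': array([[-0.92718492,  0.21178993, -0.30898728,  0.18892839],
       [-0.37404461, -0.47836213,  0.79451891,  0.92672819],
       [ 0.02046329,  0.85224099,  0.52274904,  0.74945745],
       [ 0.        ,  0.        ,  0.        ,  
[... 255 characters left out ...]
[-0.99991942,  0.01193898,  0.00431363, -0.14662685],
       [ 0.0066692 ,  0.20493219,  0.97875345,  1.27232305],
       [ 0.        ,  0.        ,  0.        ,  1.        ]])}
wrist {'mtx': array([[346.05095026,   0.        , 250.81374806],
       [  0.        , 346.05095026, 193.77138914],
       [  0.        ,   0.        ,   1.        ]]), 'hand_eye': array([[-1.21139547e-03,  9.59851207e-01,  2.80507030e-01,
         7.50441095e-02],
       [ 9.99998802e-01,  8.92421591e-04,  1.26485984e-03,
        -7.21305355e-04],
       [ 9.63746712e-04,  2.80508226e-01, -9.59851138e-01,
        -1.50937025e-01],
       [ 0.00000000e+00,  0.00000000e+00,  0.00000000e+00,
         1.00000000e+00]])}
```

View pics/top0.png

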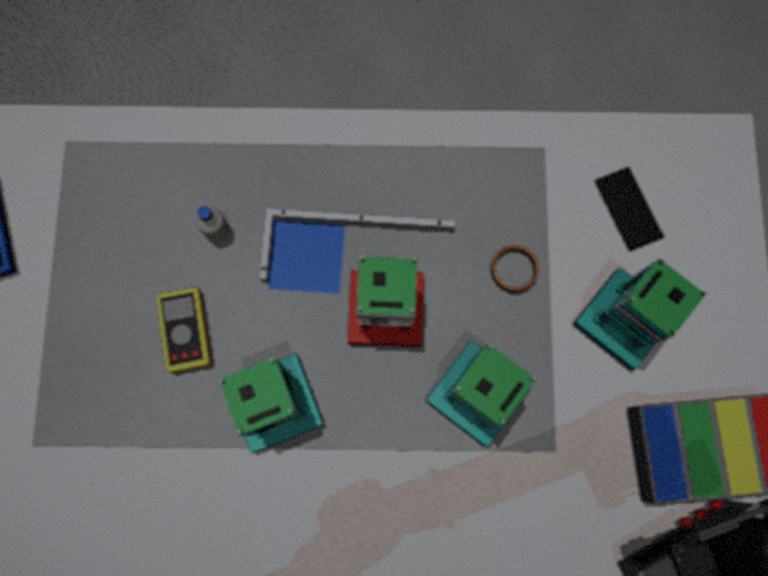

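View pics/side0.png

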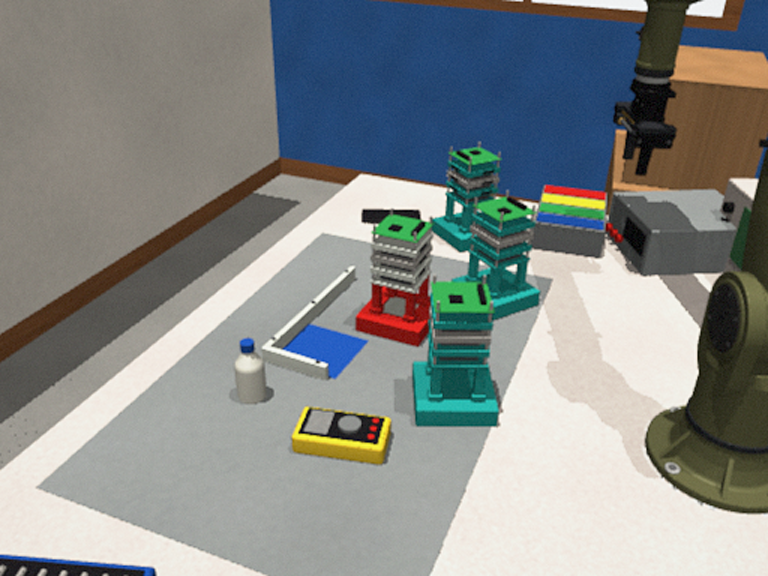

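The red stand is at top-picture pixel (386,308). The lookalikes are turquoise, at (270,400), (483,392) and (640,315). The blue mark is at (307,257), with the stop around it. Next I'll measure.

```bash
python3 - <<'E'
from h import *
for n in('top','side'):
    c=dict(np.load(f'pics/{n}0.npz'));P=cloud(c);hsv=cv2.cvtColor(c['img'],cv2.COLOR_RGB2HSV).astype(int)
    H,S,V=[hsv[...,i] for i in range(3)]
    work=(P[...,0]>.2)&(P[...,0]<.9)&(c['range_z']>0)
    red=((H<6)|(H>174))&(S>150)&work&(abs(P[...,2]-.035)<.006)&(abs(P[...,1]+.15)<.17)
    blue=(H>105)&(H<125)&(S>150)&work&(abs(P[...,2])<.008)
    wall=(abs(P[...,2]-.03)<.006)&(S<60)&work&(V>120)&(P[...,0]>.5)
    print(n)
    for nm,m in(('red',red),('blue',blue),('wall',wall)):
        m=cv2.morphologyEx(m.astype(np.uint8),cv2.MORPH_OPEN,np.ones((2,2)))>0
        k,l,st,_=cv2.connectedComponentsWithStats(m.astype(np.uint8))
        i=1+np.argmax(st[1:,4]); m=l==i if nm!='red' else m
        q=P[m];print(nm,len(q),st[i],'z',np.median(q[:,2]).round(4))
        r=cv2.minAreaRect(q[:,:2].astype(np.float32));print(np.round(r[0],4),np.round(r[1],4),round(r[2],2),np.round(cv2.boxPoints(r),4).tolist())
save=__import__('h').save
c=dict(np.load('pics/top0.npz'));save('crop_top.png',c['img'],(160,120,320,250),5)
c=dict(np.load('pics/side0.npz'));save('crop_side.png',c['img'],(160,130,320,260),5)
E
```

```text
top
red 729 [234 183  49  48 657] z 0.0339
[ 0.4937 -0.1589] [0.3006 0.1274] 0.04 [[0.3434000015258789, -0.09529999643564224], [0.3434999883174896, -0.22269999980926514], [0.64410001039505, -0.2224999964237213], [0.6439999938011169, -0.09510000050067902]]
blue 2039 [ 180  148   50   48 2039] z -0.0
[ 0.5413 -0.0373] [0.428  0.1461] 10.07 [[0.31790000200271606, -0.0027000000700354576], [0.3434000015258789, -0.14659999310970306], [0.7648000121116638, -0.07180000096559525], [0.739300012588501, 0.07209999859333038]]
wall 170 [192 141  48   7 170] z 0.0285
[ 0.748  -0.0415] [0.1272 0.0101] 86.93 [[0.7394999861717224, -0.1046999990940094], [0.7495999932289124, -0.10530000180006027], [0.7563999891281128, 0.021800000220537186], [0.7462999820709229, 0.022299999371170998]]
side
red 509 [239 202  48  22 446] z 0.0323
[0.433  0.3649] [0.1326 1.2181] 17.36 [[0.18799999356269836, 0.9264000058174133], [0.5515000224113464, -0.2361000031232834], [0.6780999898910522, -0.19660000503063202], [0.31459999084472656, 0.9660000205039978]]
blue 951 [191 217  54  36 951] z -0.0016
[0.4811 0.4349] [0.1456 1.1347] 23.4 [[0.18889999389648438, 0.9266999959945679], [0.6395999789237976, -0.11469999700784683], [0.7731999754905701, -0.05689999833703041], [0.32249999046325684, 0.984499990940094]]
wall 381 [176 179  61  68 381] z 0.0261
[0.5356 0.3598] [0.1597 1.3193] 24.54 [[0.18889999389648438, 0.9266999959945679], [0.7369999885559082, -0.2734000086784363], [0.8822000026702881, -0.2071000039577484], [0.334199994802475, 0.9929999709129333]]
```

View pics/crop_top.png

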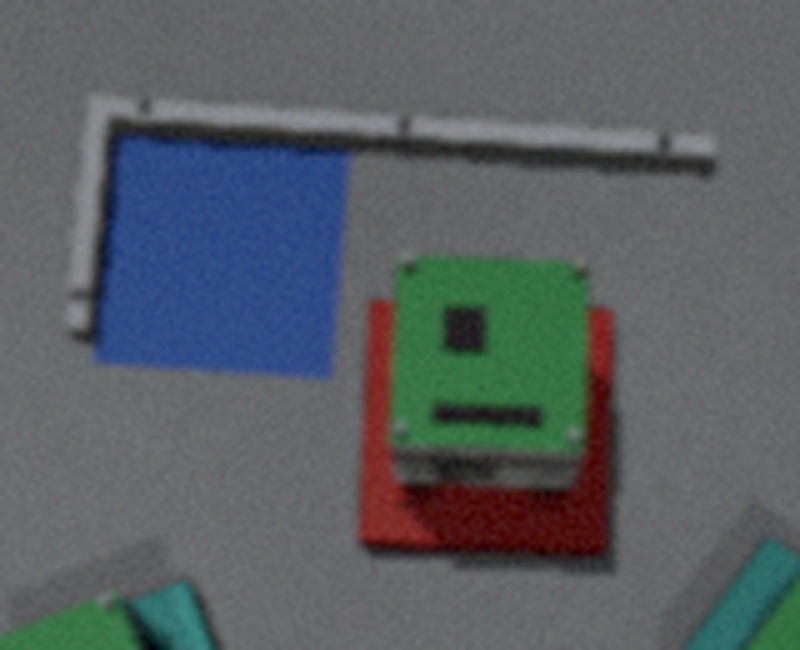

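View pics/crop_side.png

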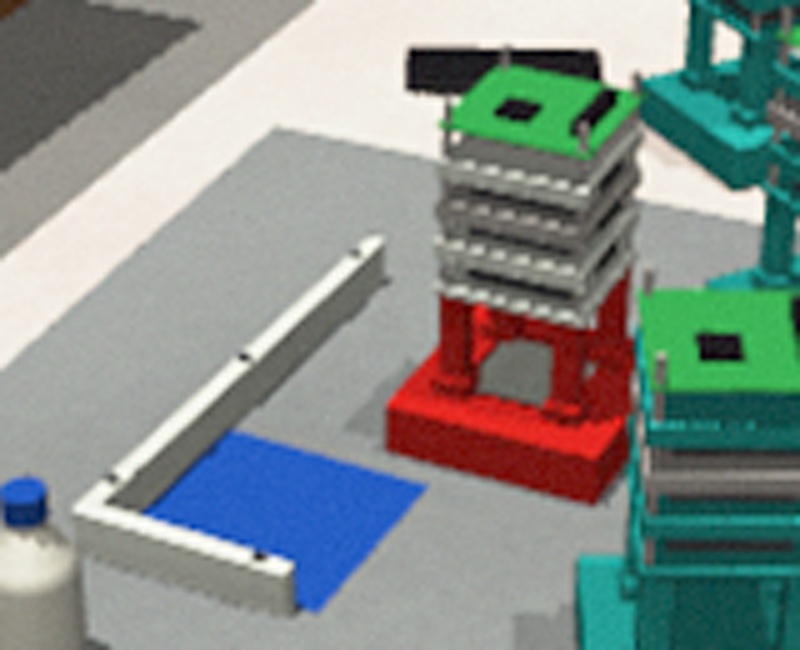

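```bash
cat >> h.py <<'E'
def pts(c,L,h,crop,s): return np.array([rayz(c,crop[0]+(x+.5)/s-.5,crop[1]+(y+.5)/s-.5,h)[:2] for x,y in L])
E
python3 - <<'E'
from h import *
t=dict(np.load('pics/top0.npz'));s=dict(np.load('pics/side0.npz'))
def show(nm,p):
    e=np.roll(p,-1,0)-p
    print(nm,p.round(4).tolist(),'mid',p.mean(0).round(4),'len',np.linalg.norm(e,axis=1).round(4),'ang',np.degrees(np.arctan2(e[:,1],e[:,0])).round(1))
show('foot',pts(t,[(371,300),(613,310),(607,550),(362,544)],.035,(160,120),5))
show('blue',pts(t,[(118,137),(350,152),(332,378),(96,362)],0,(160,120),5))
show('wall',pts(t,[(92,335),(112,118),(717,150)],.03,(160,120),5))
show('foot side',pts(s,[(388,408),(600,460),(634,425)],.035,(160,130),5))
show('foot side bottom',pts(s,[(390,447),(595,502),(630,462)],0,(160,130),5))
show('blue side',pts(s,[(427,487),(318,611),(235,431)],0,(160,130),5))
show('wall side',pts(s,[(292,566),(112,502),(385,240)],.03,(160,130),5))
for nm,c in(('t',t),('s',s)):
    P=cloud(c); g=c['range_z']>0
    for L,(u0,v0,u1,v1) in dict(t=dict(tall1=(140,230,220,305),tall2=(280,225,360,300),tape=(325,160,362,198),meter=(103,190,142,250),disp=(128,135,155,168)),s={}) [nm].items():
        q=P[v0:v1,u0:u1][g[v0:v1,u0:u1]];q=q[q[:,2]>.008]
        print(L,q.min(0).round(3),q.max(0).round(3))
E
```

```text
foot [[0.6474, -0.0931], [0.6436, -0.2208], [0.516, -0.2177], [0.5176, -0.0911]] mid [ 0.5812 -0.1557] len [0.1278 0.1276 0.1266 0.1298] ang [-91.7 178.6  89.3  -0.9]
blue [[0.7465, 0.0494], [0.7396, -0.0783], [0.6125, -0.0714], [0.6198, 0.056]] mid [ 0.6796 -0.0111] len [0.1279 0.1273 0.1276 0.1269] ang [-93.1 176.9  86.7  -3. ]
wall [[0.6278, 0.0539], [0.7476, 0.0484], [0.7339, -0.277]] mid [ 0.7031 -0.0582] len [0.12   0.3258 0.3475] ang [ -2.6 -92.4 107.8]
foot side [[0.6471, -0.0835], [0.5201, -0.0824], [0.5145, -0.1229]] mid [ 0.5606 -0.0962] len [0.1271 0.0409 0.1384] ang [179.5 -97.8  16.5]
foot side bottom [[0.6515, -0.0957], [0.5246, -0.0914], [0.5199, -0.1368]] mid [ 0.5654 -0.108 ] len [0.127  0.0457 0.1379] ang [178.  -96.   17.3]
blue side [[0.6161, -0.0673], [0.6229, 0.0588], [0.7405, -0.0749]] mid [ 0.6598 -0.0278] len [0.1263 0.178  0.1247] ang [ 86.9 -48.7 176.5]
wall side [[0.634, 0.0651], [0.7463, 0.0523], [0.7334, -0.2702]] mid [ 0.7046 -0.0509] len [0.1131 0.3228 0.3498] ang [ -6.5 -92.3 106.5]
tall1 [ 0.329 -0.061  0.008] [0.497 0.151 0.221]
tall2 [ 0.347 -0.417  0.008] [ 0.528 -0.215  0.221]
tape [ 0.616 -0.425  0.008] [ 0.7   -0.342  0.032]
meter [0.465 0.149 0.008] [0.614 0.248 0.047]
disp [0.701 0.131 0.008] [0.748 0.178 0.114]
```

```bash
python3 - <<'E'
from h import *
t=dict(np.load('pics/top0.npz'))
f=lambda L,h:pts(t,L,h,(0,0),1.5).round(3).tolist()
print('tall1 top',f([(222,378),(283,360),(297,415),(240,431)],.21),'foot vis',f([(297,355),(324,426),(254,450)],.035))
print('tall2 top',f([(487,347),(532,380),(500,428),(450,388)],.21),'foot',f([(473,342),(428,398),(488,443)],.035))
print('red top',f([(361,256),(417,258),(416,311),(358,311)],.205))
E
```

```text
tall1 top [[0.439, 0.085], [0.466, -0.004], [0.387, -0.027], [0.363, 0.054]] foot vis [[0.496, -0.004], [0.376, -0.053], [0.336, 0.062]]
tall2 top [[0.489, -0.304], [0.441, -0.369], [0.372, -0.321], [0.428, -0.249]] foot [[0.522, -0.306], [0.425, -0.228], [0.351, -0.329]]
red top [[0.627, -0.115], [0.625, -0.201], [0.543, -0.199], [0.542, -0.112]]
```

```bash
cat >> h.py <<'E'
from scipy.spatial.transform import Rotation as Ro
def go(pos=None,rpy=None):
    o=env.get_obs();R=Ro.from_euler('xyz',o['tool_rot'],degrees=True)
    print('t',round(o['time_s'],2),'pos',o['tool_pos'].round(4),'rpy',o['tool_rot'].round(2),'F',o['force'].round(1),'q',o['qpos'].round(0),'w',round(o['grip_width'],3))
    if rpy is not None:
        d=(R.inv()*Ro.from_euler('xyz',rpy,degrees=True)).as_rotvec();print('turn frac',(d/.5).round(4),'rows>=',np.linalg.norm(d)/.125)
    if pos is not None:
        d=np.array(pos)-o['tool_pos']
        print('shift now-axes',R.inv().apply(d).round(4), '|after turn|',(Ro.from_euler('xyz',rpy,degrees=True).inv().apply(d).round(4) if rpy is not None else ''),'len',np.linalg.norm(d).round(4))
E
python3 -c "
from h import *
go([.228,-.608,.37],[180,-30,-2.8])"
```

```text
t 0.15 pos [ 0.228  -0.6082  0.2327] rpy [-1.7991e+02  1.0000e-02  2.0560e+01] F [0.1 0.8 0.1] q [70. 18. -4. 83.  1. 79. -3.] w 0.087
turn frac [-0.2163  1.0333  0.7957] rows>= 5.288170859009025
shift now-axes [ 0.     -0.0004 -0.1373] |after turn| [ 0.0686 -0.0002 -0.1189] len 0.1373
```

>>> {"method": "servo_tool", "body": {
  "moves": "0 0 -0.035 0 0 0 -0.3;0 0 -0.035 0 0 0 -0.3;0 0 -0.035 0 0 0 -0.3;0 0 -0.035 0 0 0 -0.3;0 0 0 0 0 0 -0.3"
}}

```text
time_s: 0.57
tool_pos: [0.227, -0.6058, 0.3713]
tool_rot: [-179.1, 0.0, 20.6]
force: [0.2, -0.5, 1.0]
grip_width: 0.0624
```

```bash
python3 -c "
from h import *
go([.485,-.145,.36],[180,0,-2.8])"
```

```text
t 0.57 pos [ 0.227  -0.6058  0.3713] rpy [-1.791e+02  3.000e-02  2.057e+01] F [ 0.2 -0.5  1. ] q [70. 18. -4. 69.  1. 95. -3.] w 0.062
turn frac [-0.0308  0.0075  0.8156] rows>= 3.2648511268546025
shift now-axes [ 0.4035 -0.3406  0.0165] |after turn| [ 0.2352 -0.4729  0.0113] len 0.5283
```

>>> {"method": "servo_tool", "body": {
  "moves": "0 0 0 -0.006 0 0.163 -0.3;0 0 0 -0.006 0 0.163 -0.3;0 0 0 -0.006 0 0.163 -0.3;0 0 0 -0.006 0 0.163 -0.3;0 0 0 -0.006 0 0.163 -0.3;0.0157 -0.0315 0.0007 0 0 0 -0.3;0.0157 -0.0315 0.0007 0 0 0 -0.3;0.0157 -0.0315 0.0007 0 0 0 -0.3;0.0157 -0.0315 0.0007 0 0 0 -0.3;0.0157 -0.0315 0.0007 0 0 0 -0.3;0.0157 -0.0315 0.0007 0 0 0 -0.3;0.0157 -0.0315 0.0007 0 0 0 -0.3;0.0157 -0.0315 0.0007 0 0 0 -0.3;0.0157 -0.0315 0.0007 0 0 0 -0.3;0.0157 -0.0315 0.0007 0 0 0 -0.3;0.0157 -0.0315 0.0007 0 0 0 -0.3;0 0 0 0 0 0 -0.3"
}}

```text
time_s: 1.98
tool_pos: [0.4291, -0.2591, 0.3537]
tool_rot: [179.9, 0.5, -4.4]
force: [0.4, 0.6, 0.8]
grip_width: 0.0566
```

```bash
python3 -c "
from h import *
go([.485,-.145,.36],[180,-30,-2.8])"
```

```text
t 1.98 pos [ 0.4291 -0.2591  0.3537] rpy [179.91   0.5   -4.44] F [0.4 0.6 0.8] q [ 47.  -1. -18.  91.   0.  90. -66.] w 0.057
turn frac [ 0.0177  1.0646 -0.0551] rows>= 4.264499038374684
shift now-axes [ 0.0469 -0.1181 -0.0069] |after turn| [ 0.0467 -0.1167  0.0197] len 0.1272
```

Now pitch to -30 about tool y, then shift.

>>> {"method": "servo_tool", "body": {
  "moves": "0.012 -0.03 -0.002 0 0 0 -0.3;0.012 -0.03 -0.002 0 0 0 -0.3;0.012 -0.03 -0.002 0 0 0 -0.3;0.012 -0.03 -0.002 0 0 0 -0.3;0 0 0 0.003 0.19 -0.01 -0.3;0 0 0 0.003 0.19 -0.01 -0.3;0 0 0 0.003 0.19 -0.01 -0.3;0 0 0 0.003 0.19 -0.01 -0.3;0 0 0 0.003 0.19 -0.01 -0.3;0 0 0 0.003 0.19 -0.01 -0.3;0 0 0 0 0 0 -0.3"
}}

```text
time_s: 2.9
tool_pos: [0.5056, -0.1436, 0.3484]
tool_rot: [-179.1, -26.7, -2.8]
force: [1.1, 1.2, 0.6]
grip_width: 0.0565
```

```bash
python3 -c "
from h import *
go([.488,-.145,.27],[180,-30,-2.8])"
```

```text
t 2.9 pos [ 0.5056 -0.1436  0.3484] rpy [-179.14  -26.67   -2.79] F [1.1 1.2 0.6] q [ 25. -17.  -5. 110. -11.  62. -70.] w 0.056
turn frac [-0.03    0.1161 -0.0007] rows>= 0.4798278774860516
shift now-axes [-0.0509  0.0032  0.0622] |after turn| [-0.0544  0.0023  0.0591] len 0.0804
```

>>> {"method": "servo_tool", "body": {
  "moves": "-0.014 0.0006 0.016 -0.006 0 0 -0.3;-0.014 0.0006 0.016 -0.006 0 0 -0.3;-0.014 0.0006 0.016 -0.006 0 0 -0.3;-0.014 0.0006 0.016 -0.006 0 0 -0.3;0 0 0 0 0.05 0 -0.3;0 0 0 0 0.05 0 -0.3;0 0 0 0 0 0 -0.3"
}}

```text
time_s: 3.48
tool_pos: [0.4989, -0.1467, 0.2545]
tool_rot: [-179.3, -28.7, -2.3]
force: [-0.3, 0.9, 0.1]
grip_width: 0.0563
```

```bash
python3 -c "
from h import *
go([.485,-.145,.13],[180,-30,-2.8])"
```

```text
t 3.48 pos [ 0.4989 -0.1467  0.2545] rpy [-179.3   -28.67   -2.27] F [-0.3  0.9  0.1] q [ 30. -17.  -9. 122. -16.  49. -63.] w 0.056
turn frac [-0.0335  0.0465  0.0159] rows>= 0.23805171072100156
shift now-axes [-7.190e-02  1.000e-04  1.025e-01] |after turn| [-0.0743 -0.001   0.1008] len 0.1253
```

>>> {"method": "servo_tool", "body": {
  "moves": "-0.022 0 0.014 0 -0.04 0 -0.3;-0.022 0 0.014 0 -0.04 0 -0.3;-0.02 0 0.022 0 -0.03 0 -0.3;-0.014 0 0.024 0 0 0 -0.3;0 0 0 0 0 0 -0.3"
}}

```text
time_s: 3.9
tool_pos: [0.462, -0.1455, 0.1513]
tool_rot: [-179.5, -25.5, -2.2]
force: [-1.2, 0.8, -1.5]
grip_width: 0.0565
```

```bash
python3 -c "
from h import *
go([.485,-.145,.1],[180,-26,-2.8])"
```

```text
t 3.9 pos [ 0.462  -0.1455  0.1513] rpy [-179.46  -25.47   -2.2 ] F [-1.2  0.8 -1.5] q [ 31. -15.  -9. 131. -17.  41. -60.] w 0.057
turn frac [-0.028   0.0186  0.0187] rows>= 0.15385497340744572
shift now-axes [-0.0014 -0.0008  0.0562] |after turn| [-0.0019 -0.0016  0.0561] len 0.0562
```

>>> {"method": "servo_tool", "body": {
  "moves": "-0.004 0 0.02 -0.01 0.03 0.006 -0.3;-0.004 0 0.02 -0.01 0.03 0.006 -0.3;-0.004 0 0.02 -0.01 0.03 0.006 -0.3;-0.006 0 0.02 0 0.02 0 -0.3;0 0 0 0 0 0 -0.3"
}}

```text
time_s: 4.32
tool_pos: [0.4883, -0.1482, 0.0774]
tool_rot: [179.7, -29.3, -2.8]
force: [-1.3, 0.3, -1.0]
grip_width: 0.0566
```

```bash
python3 -c "
from h import *
go([.488,-.15,.023],[180,-28,-2.8])
c=env.read_camera('top');save('t1.png',c['img'],(140,100,380,300),3)
c=env.read_camera('side');save('s1.png',c['img'],(140,100,400,300),3)
"
```

```text
t 4.32 pos [ 0.4883 -0.1482  0.0774] rpy [179.73 -29.28  -2.77] F [-1.3  0.3 -1. ] q [ 28.  -7.  -9. 136. -22.  24. -55.] w 0.057
turn frac [ 0.0091 -0.0448  0.0007] rows>= 0.18292242558270974
shift now-axes [-0.0267  0.0016  0.0473] |after turn| [-0.0257  0.0018  0.0479] len 0.0544
```

View pics/t1.png

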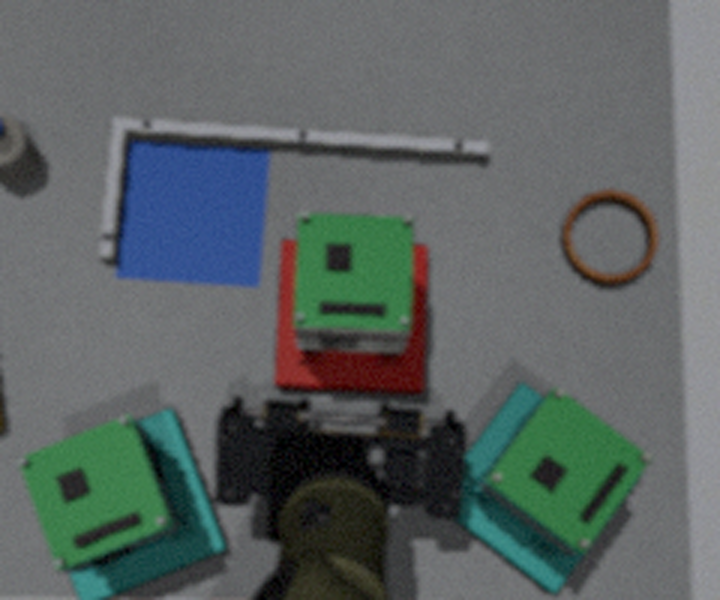

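View pics/s1.png

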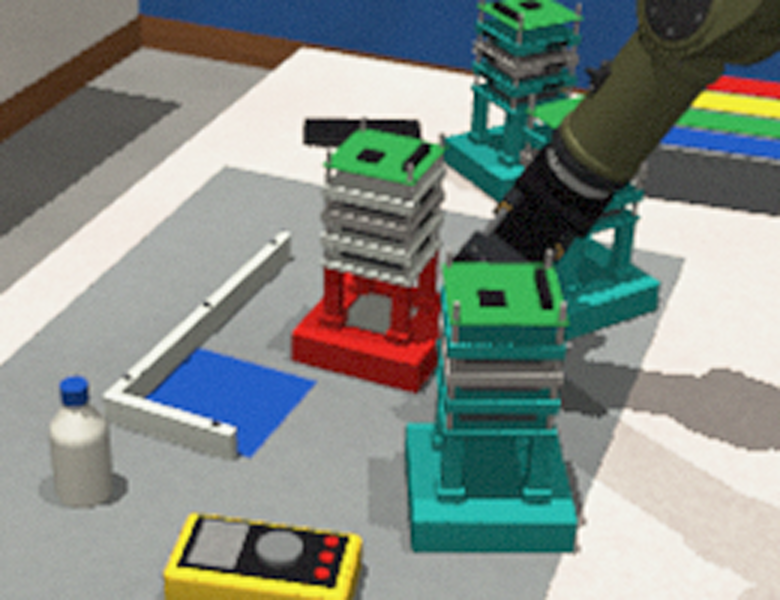

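>>> {"method": "servo_tool", "body": {
  "moves": "-0.007 0 0.012 0 0 0 -0.3;-0.007 0 0.012 0 0 0 -0.3;-0.006 0.001 0.011 0 0 0 -0.3;-0.003 0 0.005 0 0 0 -0.3;0 0 0 0 0 0 -0.3"
}}

```text
time_s: 4.83
tool_pos: [0.5, -0.1542, 0.0478]
tool_rot: [179.2, -30.7, -2.6]
force: [-1.0, -0.3, -0.8]
grip_width: 0.057
```

```bash
python3 -c "
from h import *
go([.488,-.15,.022],[180,-28,-2.8])
"
```

```text
t 4.83 pos [ 0.5    -0.1542  0.0478] rpy [179.24 -30.69  -2.57] F [-1.  -0.3 -0.8] q [ 27.  -2.  -7. 137. -28.  17. -48.] w 0.057
turn frac [ 0.0225 -0.0939  0.0065] rows>= 0.38704621581715837
shift now-axes [-0.0237 -0.0039  0.0159] |after turn| [-0.0229 -0.0036  0.0171] len 0.0288
```

>>> {"method": "servo_tool", "body": {
  "moves": "-0.012 -0.002 0.003 0.01 -0.06 0 -0.3;-0.012 -0.002 0.004 0.01 -0.06 0 -0.3;0 0 0 0 0 0 -0.3"
}}

```text
time_s: 5.08
tool_pos: [0.4863, -0.1509, 0.0352]
tool_rot: [179.7, -27.6, -2.6]
force: [-0.2, -0.1, 0.2]
grip_width: 0.0563
```

```bash
python3 -c "
from h import *
go([.485,-.15,.022],[180,-26,-2.8])
"
```

```text
t 5.08 pos [ 0.4863 -0.1509  0.0352] rpy [179.71 -27.56  -2.57] F [-0.2 -0.1  0.2] q [ 27.  -1.  -8. 136. -23.  20. -53.] w 0.056
turn frac [ 0.0064 -0.0546  0.0069] rows>= 0.22155703501263493
shift now-axes [-0.0073 -0.0009  0.0111] |after turn| [-0.007  -0.0008  0.0113] len 0.0133
```

>>> {"method": "servo_tool", "body": {
  "moves": "-0.005 0 0.005 0 0 0 -0.3;-0.004 0 0.005 0 -0.03 0 -0.3;0 0 0 0 0 0 -0.3"
}}

```text
time_s: 5.33
tool_pos: [0.4865, -0.1524, 0.0264]
tool_rot: [179.5, -27.2, -2.5]
force: [0.4, 0.5, -0.3]
grip_width: 0.0564
```

```bash
python3 -c "
from h import *
go([.585,-.152,.021],[180,-27,-2.8])
c=env.read_camera('side');save('s2.png',c['img'],(200,130,340,240),5)
c=env.read_camera('top');save('t2.png',c['img'],(200,160,320,260),6)
"
```

```text
t 5.33 pos [ 0.4865 -0.1524  0.0264] rpy [179.52 -27.21  -2.52] F [ 0.4  0.5 -0.3] q [ 27.   0.  -8. 136. -23.  19. -53.] w 0.056
turn frac [ 0.0122 -0.0075  0.0087] rows>= 0.06703751391575374
shift now-axes [ 0.085  -0.0052  0.0498] |after turn| [ 0.0851 -0.0053  0.0495] len 0.0986
```

View pics/t2.png

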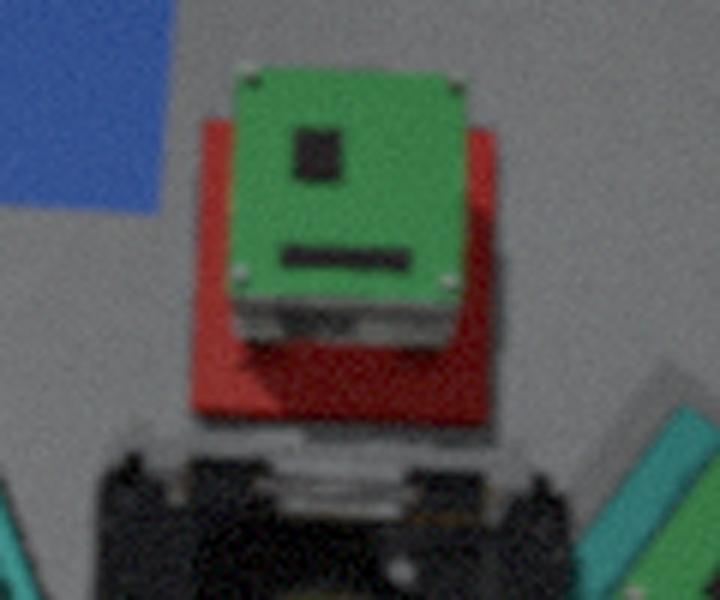

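View pics/s2.png

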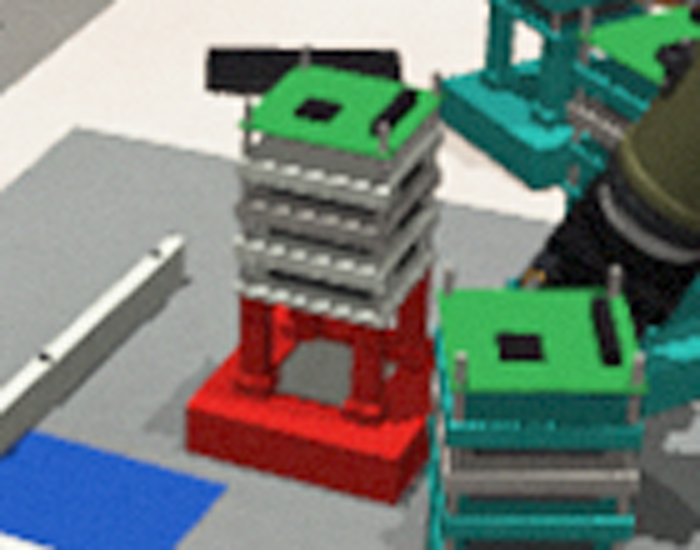

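>>> {"method": "servo_tool", "body": {
  "moves": "0.0026 0 0.0035 0 0 0 -0.3;0.0026 0 0.0035 0 0 0 -0.3;0.0035 0 0.002 0 0 0 -0.3;0.0035 0 0.002 0 0 0 -0.3;0.0035 0 0.002 0 0 0 -0.3;0.0035 0 0.002 0 0 0 -0.3;0.0035 0 0.002 0 0 0 -0.3;0 0 0 0 0 0 -0.3"
}}

```text
time_s: 6.1
tool_pos: [0.5117, -0.1527, 0.0192]
tool_rot: [179.8, -26.7, -2.6]
force: [-0.6, 1.0, 0.6]
grip_width: 0.057
```

```bash
python3 -c "
from h import *
go([.595,-.156,.021],[180,-27,-2.8])
"
```

```text
t 6.1 pos [ 0.5117 -0.1527  0.0192] rpy [179.78 -26.66  -2.55] F [-0.6  1.   0.6] q [ 26.   4.  -8. 133. -21.  18. -56.] w 0.057
turn frac [0.0038 0.0119 0.0078] rows>= 0.05891705212432085
shift now-axes [ 0.0753 -0.0006  0.0358] |after turn| [ 0.0751 -0.0008  0.0363] len 0.0834
```

>>> {"method": "servo_tool", "body": {
  "moves": "0.004 0 0.002 0 0 0 -0.3;0.004 0 0.002 0 0 0 -0.3;0.004 0 0.002 0 0 0 -0.3;0.004 0 0.002 0 0 0 -0.3;0.004 0 0.002 0 0 0 -0.3;0.004 0 0.002 0 0 0 -0.3;0.004 0 0.002 0 0 0 -0.3;0.004 0 0.002 0 0 0 -0.3;0.004 0 0.002 0 0 0 -0.3"
}}

```text
time_s: 6.85
tool_pos: [0.5243, -0.153, 0.0133]
tool_rot: [-179.0, -23.3, -3.1]
force: [-36.4, 4.9, 42.8]
grip_width: 0.0562
```

```bash
python3 -c "
from h import *
go([.594,-.156,.0205],[180,-27,-2.8])
c=env.read_camera('side');save('s3.png',c['img'],(180,130,320,240),5)
c=env.read_camera('top');save('t3.png',c['img'],(180,130,320,250),5)
"
```

```text
t 6.85 pos [ 0.5243 -0.153   0.0133] rpy [-179.05  -23.33   -3.1 ] F [-36.4   4.9  42.8] q [ 24.   7.  -7. 129. -16.  22. -61.] w 0.056
turn frac [-0.0288  0.1282 -0.0105] rows>= 0.5270717803519422
shift now-axes [ 0.0669 -0.0004  0.021 ] |after turn| [ 0.0654 -0.0004  0.0252] len 0.0701
```

View pics/t3.png

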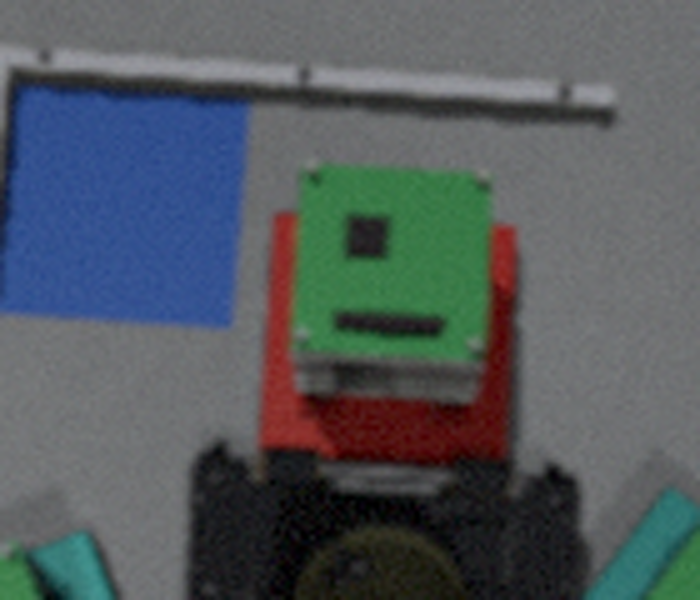

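View pics/s3.png

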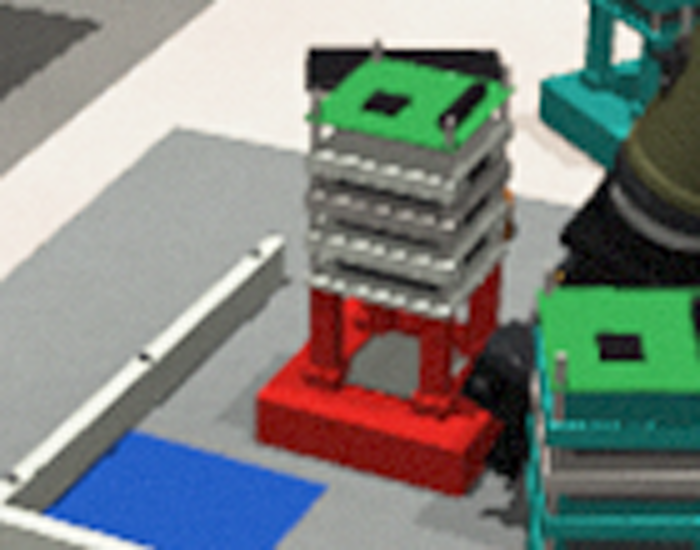

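>>> {"method": "servo_tool", "body": {
  "moves": "-0.001 0 -0.006 0 0.03 0 -0.3;0.001 0 -0.005 -0.014 0.05 0 -0.3;0 0 0 -0.014 0.05 0 -0.3;0 0 0 0 0 0 -0.3"
}}

```text
time_s: 7.28
tool_pos: [0.5217, -0.1541, 0.0256]
tool_rot: [-180.0, -27.5, -3.2]
force: [-0.9, 0.8, -0.9]
grip_width: 0.0566
```

```bash
python3 -c "
from h import *
go([.594,-.156,.0235],[180,-28,-2.8])
c=env.read_camera('top');save('t4.png',c['img'],(180,130,320,250),5)
"
```

```text
t 7.28 pos [ 0.5217 -0.1541  0.0256] rpy [-180.    -27.49   -3.17] F [-0.9  0.8 -0.9] q [ 26.   4.  -8. 132. -21.  18. -56.] w 0.057
turn frac [ 0.006   0.018  -0.0116] rows>= 0.0888047652817319
shift now-axes [ 0.0632 -0.0021  0.0353] |after turn| [ 0.0629 -0.0016  0.0358] len 0.0724
```

View pics/t4.png

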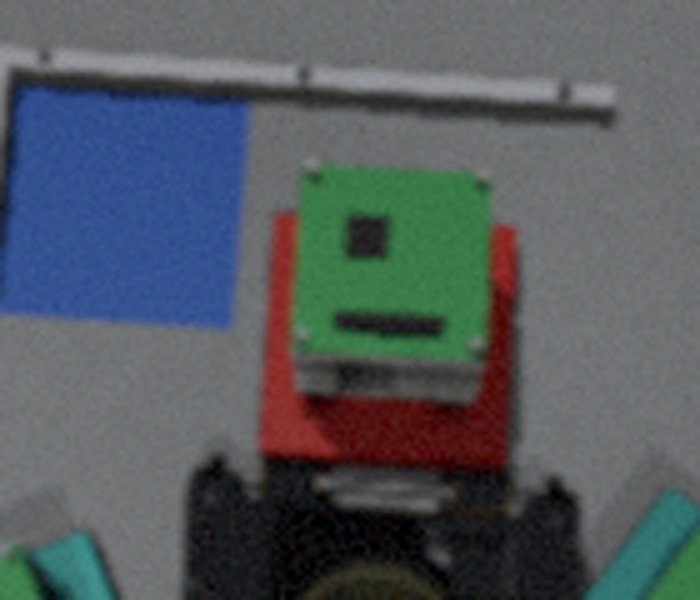

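>>> {"method": "servo_tool", "body": {
  "moves": "0.004 0 0.0016 0 0 0 -0.3;0.004 0 0.0016 0 0.005 0 -0.3;0.004 0 0.0016 0 0.005 0 -0.3;0.004 0 0.0016 0 0.005 0 -0.3;0.004 0 0.0016 0 0.005 0 -0.3"
}}

```text
time_s: 7.75
tool_pos: [0.5378, -0.1542, 0.0235]
tool_rot: [-179.7, -27.0, -3.3]
force: [-11.0, 0.2, 8.3]
grip_width: 0.0565
```

```bash
python3 -c "
from h import *
go([.594,-.156,.0235],[180,-28,-2.8])
"
```

```text
t 7.75 pos [ 0.5378 -0.1542  0.0235] rpy [-179.66  -27.04   -3.26] F [-11.    0.2   8.3] q [ 25.   6.  -8. 130. -19.  18. -58.] w 0.056
turn frac [-0.0044  0.0333 -0.0142] rows>= 0.1458382033556936
shift now-axes [ 0.0501 -0.0012  0.0256] |after turn| [ 0.0497 -0.0009  0.0264] len 0.0563
```

>>> {"method": "servo_tool", "body": {
  "moves": "0.0045 0 0.0014 0 0.008 0.003 -0.3;0.0045 0 0.0014 0 0.008 0.003 -0.3;0.0045 0 0.0014 0 0.008 0 -0.3;0.0045 0 0.0014 0 0.008 0 -0.3;0.0045 0 0.0014 0 0.008 0 -0.3;0.0045 0 0.0014 0 0.008 0 -0.3"
}}

```text
time_s: 8.25
tool_pos: [0.5576, -0.1547, 0.022]
tool_rot: [-179.1, -27.0, -3.6]
force: [-10.9, 0.6, 7.5]
grip_width: 0.0565
```

```bash
python3 -c "
from h import *
go([.594,-.156,.0235],[180,-28,-2.8])
c=env.read_camera('top');save('t5.png',c['img'],(180,130,320,250),5)
c=env.read_camera('side');save('s5.png',c['img'],(180,130,320,240),5)
"
```

```text
t 8.25 pos [ 0.5576 -0.1547  0.022 ] rpy [-179.1   -26.98   -3.64] F [-10.9   0.6   7.5] q [ 24.   9.  -8. 128. -19.  18. -60.] w 0.057
turn frac [-0.018   0.0355 -0.0263] rows>= 0.19070029104131248
shift now-axes [ 0.0331 -0.0008  0.0151] |after turn| [ 0.0328 -0.0005  0.0157] len 0.0364
```

View pics/t5.png

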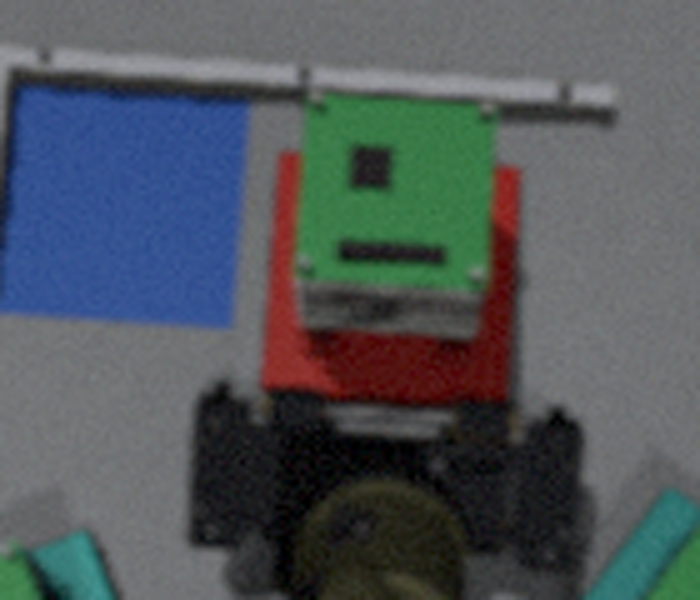

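View pics/s5.png

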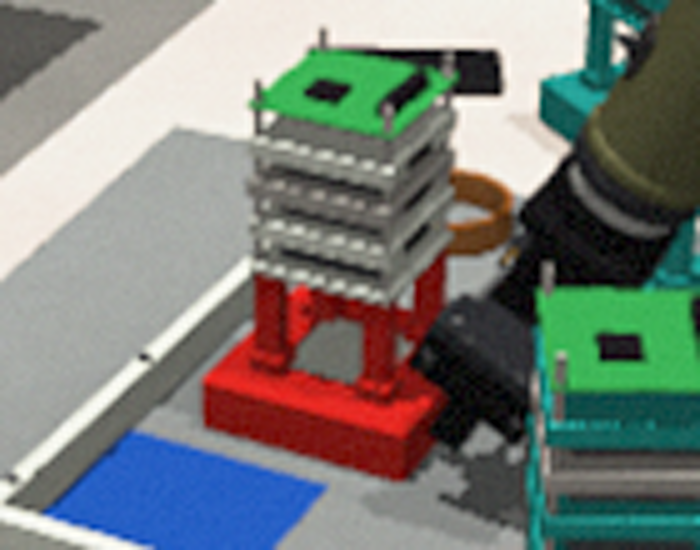

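>>> {"method": "servo_tool", "body": {
  "moves": "0.0047 0 0.0013 0 0.012 -0.005 -0.3;0.0047 0 0.0013 0 0.012 -0.005 -0.3;0.0047 0 0.0013 -0.005 0.012 -0.005 -0.3;0.0047 0 0.0013 -0.005 0.012 -0.005 -0.3;0.0047 0 0.0013 0 0.012 -0.005 -0.3;0.0047 0 0.0013 0 0.012 0 -0.3;0.0047 0 0.0013 0 0.012 0 -0.3"
}}

```text
time_s: 8.93
tool_pos: [0.5819, -0.156, 0.0211]
tool_rot: [-179.3, -27.8, -3.1]
force: [-11.2, 0.6, 8.8]
grip_width: 0.0568
```

```bash
python3 -c "
from h import *
go([.594,-.156,.0235],[180,-28,-2.8])
"
```

```text
t 8.93 pos [ 0.5819 -0.156   0.0211] rpy [-179.27  -27.78   -3.06] F [-11.2   0.6   8.8] q [ 24.  11.  -8. 125. -19.  18. -60.] w 0.057
turn frac [-0.0212  0.0075 -0.0081] rows>= 0.09564477904443375
shift now-axes [ 0.0118 -0.0006  0.0036] |after turn| [ 0.0118 -0.0005  0.0036] len 0.0123
```

>>> {"method": "servo_tool", "body": {
  "moves": "0.0045 0 0.0008 -0.005 0.01 0 -0.3;0.0045 0 0.0008 -0.005 0.01 0 -0.3;0.004 0 0.001 -0.005 0.01 0 -0.3;0.004 0 0.001 0 0.01 0 -0.3"
}}

```text
time_s: 9.27
tool_pos: [0.593, -0.1561, 0.0208]
tool_rot: [-179.4, -27.9, -3.2]
force: [-11.3, 0.7, 9.4]
grip_width: 0.0566
```

```bash
python3 -c "
from h import *
go([.594,-.156,.0235],[180,-28,-2.8])
c=env.read_camera('top');save('t6.png',c['img'],(180,130,320,250),5)
"
```

```text
t 9.27 pos [ 0.593  -0.1561  0.0208] rpy [-179.39  -27.92   -3.2 ] F [-11.3   0.7   9.4] q [ 23.  12.  -7. 124. -17.  17. -61.] w 0.057
turn frac [-0.0145  0.0026 -0.0125] rows>= 0.0772522501577001
shift now-axes [ 0.0022 -0.0002 -0.0019] |after turn| [ 0.0022 -0.0002 -0.0019] len 0.0029
```

View pics/t6.png

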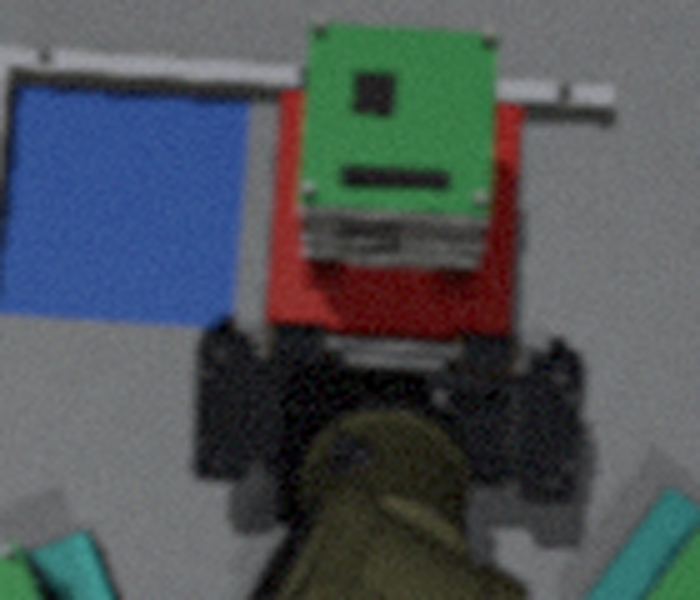

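>>> {"method": "servo_tool", "body": {
  "moves": "0.004 0 0.0008 0 0.005 0 -0.3;0.004 0 0.0008 0 0.005 0 -0.3"
}}

```text
time_s: 9.48
tool_pos: [0.5959, -0.156, 0.0197]
tool_rot: [-179.2, -27.5, -3.3]
force: [-26.5, 1.0, 20.1]
grip_width: 0.0563
```

>>> {"method": "servo_tool", "body": {
  "moves": "0.004 0 0.0008 0 0.005 0 -0.3;0.004 0 0.0008 0 0.005 0 -0.3"
}}

```text
time_s: 9.65
tool_pos: [0.5958, -0.1559, 0.0174]
tool_rot: [-178.9, -26.7, -3.4]
force: [-19.2, 0.3, 13.9]
grip_width: 0.0569
```

>>> {"method": "servo_tool", "body": {
  "moves": "-0.006 0 -0.006 0 0 0 -0.3;-0.009 0 -0.005 0 0 0 -0.3;-0.009 0 -0.005 0 0 0 -0.3;-0.009 0 -0.005 0 0 0 -0.3;0 0 0 0 0 0 -0.3"
}}

```text
time_s: 10.07
tool_pos: [0.5555, -0.1536, 0.0205]
tool_rot: [-178.9, -26.6, -3.4]
force: [-0.1, -0.3, -0.9]
grip_width: 0.0567
```

```bash
python3 -c "
from h import *
go([.54,-.156,.35],[180,-28,-2.8])
"
```

```text
t 10.07 pos [ 0.5555 -0.1536  0.0205] rpy [-178.87  -26.59   -3.38] F [-0.1 -0.3 -0.9] q [ 25.   9.  -8. 128. -19.  19. -59.] w 0.057
turn frac [-0.0301  0.0492 -0.0184] rows>= 0.24205550407434764
shift now-axes [ 0.1338 -0.0026 -0.3015] |after turn| [ 0.1411  0.0031 -0.2981] len 0.3298
```

>>> {"method": "servo_tool", "body": {
  "moves": "0.013 0 -0.03 0 0 0 -0.3;0.013 0 -0.03 0 0 0 -0.3;0.013 0 -0.03 0 0 0 -0.3;0.013 0 -0.03 0 0 0 -0.3;0.013 0 -0.03 0 0 0 -0.3;0.013 0 -0.03 0 0 0 -0.3;0.013 0 -0.03 0 0 0 -0.3;0.013 0 -0.03 0 0 0 -0.3;0.013 0 -0.03 0 0 0 -0.3;0.013 0 -0.03 0 0 0 -0.3;0 0 0 0 0 0 -0.3"
}}

```text
time_s: 10.98
tool_pos: [0.534, -0.1572, 0.3621]
tool_rot: [-179.0, -26.6, -3.4]
force: [1.0, -0.8, 0.9]
grip_width: 0.0562
```

```bash
python3 -c "
from h import *
go([.66,-.30,.35],[180,0,-2.8])
"
```

```text
t 10.98 pos [ 0.534  -0.1572  0.3621] rpy [-178.98  -26.62   -3.4 ] F [ 1.  -0.8  0.9] q [ 25. -13.  -5. 106. -11.  62. -71.] w 0.056
turn frac [-0.0303 -0.9292 -0.0122] rows>= 3.7191835194079426
shift now-axes [0.1146 0.1363 0.0685] |after turn| [0.1328 0.1364 0.0121] len 0.1908
```

Unpitch, move to (0.66,-0.30), then yaw to about 87.

>>> {"method": "servo_tool", "body": {
  "moves": "0 0 0 -0.006 -0.19 0 -0.3;0 0 0 -0.006 -0.19 0 -0.3;0 0 0 -0.006 -0.19 0 -0.3;0 0 0 -0.006 -0.19 0 -0.3;0 0 0 -0.006 -0.17 0 -0.3;0.022 0.023 0 0 0 0 -0.3;0.022 0.023 0 0 0 0 -0.3;0.022 0.023 0 0 0 0 -0.3;0.022 0.023 0 0 0 0 -0.3;0.022 0.023 0 0 0 0 -0.3;0.022 0.023 0 0 0 0 -0.3;0 0 0 0 0 0 -0.3"
}}

```text
time_s: 11.98
tool_pos: [0.6657, -0.3044, 0.3587]
tool_rot: [180.0, 0.6, -2.8]
force: [-1.4, -1.6, -2.7]
grip_width: 0.0564
```

>>> {"method": "servo_tool", "body": {
  "moves": "0 0 0 0 0 -0.22 -0.3;0 0 0 0 0 -0.22 -0.3;0 0 0 0 0 -0.22 -0.3;0 0 0 0 0 -0.22 -0.3;0 0 0 0 0 -0.22 -0.3;0 0 0 0 0 -0.22 -0.3;0 0 0 0 0 -0.22 -0.3;0 0 0 0 0 -0.22 -0.3;0 0 0 0 0 -0.22 -0.3;0 0 0 0 0 -0.22 -0.3;0 0 0 0 0 -0.22 -0.3;0 0 0 0 0 -0.22 -0.3;0 0 0 0 0 -0.22 -0.3;0 0 0 0 0 -0.22 -0.3;0 0 0 0 0 0 -0.3"
}}

```text
time_s: 13.23
tool_pos: [0.6691, -0.3027, 0.3481]
tool_rot: [-179.4, -0.4, 89.9]
force: [0.4, 0.4, -0.4]
grip_width: 0.0563
```

```bash
python3 - <<'E'
from h import *
go([.67,-.265,.25],[180,-28,87.2])
c=env.read_camera('top');save('t7.png',c['img'],(140,110,320,240),4.4);np.savez('pics/t7.npz',**c)
E
```

```text
t 13.23 pos [ 0.6691 -0.3027  0.3481] rpy [-179.38   -0.37   89.95] F [ 0.4  0.4 -0.4] q [ 34.  30. -21.  55.  10.  97.  17.] w 0.056
turn frac [-0.0449  0.9649  0.0887] rows>= 3.880036317763976
shift now-axes [0.037  0.0019 0.0983] |after turn| [-0.0128 -0.001   0.1043] len 0.1051
```

View pics/t7.png

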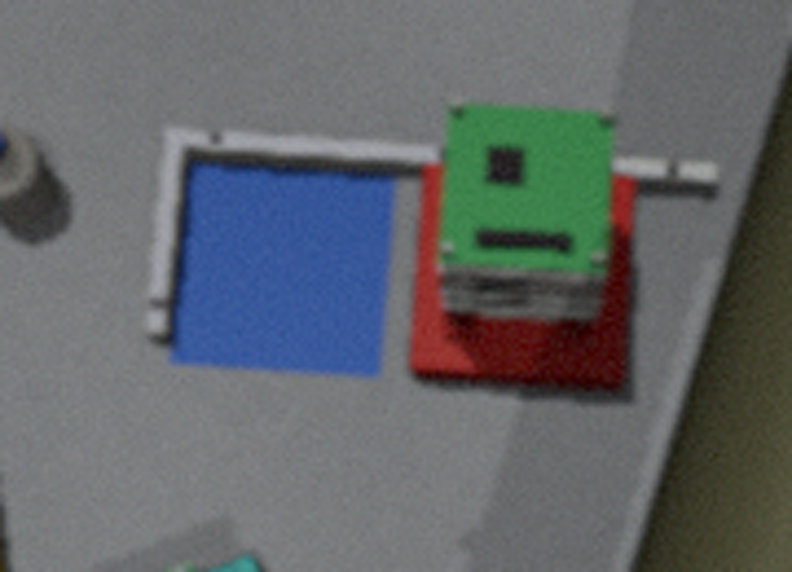

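```bash
python3 - <<'E'
from h import *
t=dict(np.load('pics/t7.npz'))
print(pts(t,[(425,165),(637,182),(625,388),(412,374)],.035,(140,110),4.4).round(4))
E
```

```text
[[ 0.7369 -0.0977]
 [ 0.7278 -0.2267]
 [ 0.5999 -0.2194]
 [ 0.6069 -0.0925]]
```

>>> {"method": "servo_tool", "body": {
  "moves": "0 0 0 -0.007 0.19 0.015 -0.3;0 0 0 -0.007 0.19 0.015 -0.3;0 0 0 -0.007 0.19 0.015 -0.3;0 0 0 -0.007 0.19 0.015 -0.3;0 0 0 -0.007 0.19 0.015 -0.3;0 0 0 0 0 0 -0.3"
}}

```text
time_s: 13.78
tool_pos: [0.6714, -0.2966, 0.3508]
tool_rot: [-179.8, -28.7, 86.5]
force: [-0.2, -2.5, -1.3]
grip_width: 0.0568
```

```bash
python3 - <<'E'
from h import *
go([.67,-.265,.08],[180,-28,87.2])
E
```

```text
t 13.78 pos [ 0.6714 -0.2966  0.3508] rpy [-179.77  -28.72   86.5 ] F [-0.2 -2.5 -1.3] q [ 44.  42. -25.  43. -11. 108.  17.] w 0.057
turn frac [ 0.0037 -0.0253 -0.0216] rows>= 0.13370357655731013
shift now-axes [-0.1026 -0.0023  0.2526] |after turn| [-0.0994 -0.0029  0.2539] len 0.2727
```

>>> {"method": "servo_tool", "body": {
  "moves": "-0.011 0 0.026 0 0 0 -0.3;-0.011 0 0.026 0 0 0 -0.3;-0.011 0 0.026 0 0 0 -0.3;-0.011 0 0.026 0 0 0 -0.3;-0.011 0 0.026 0 0 0 -0.3;-0.011 0 0.026 0 0 0 -0.3;-0.011 0 0.026 0 0 0 -0.3;-0.011 0 0.026 0 0 0 -0.3;0 0 0 0 0 0 -0.3"
}}

```text
time_s: 14.53
tool_pos: [0.6745, -0.2726, 0.1201]
tool_rot: [-179.9, -27.2, 85.9]
force: [-1.5, -0.1, -2.0]
grip_width: 0.0568
```

```bash
python3 - <<'E'
from h import *
go([.667,-.262,.05],[180,-28,87.2])
E
```

```text
t 14.53 pos [ 0.6745 -0.2726  0.1201] rpy [-179.87  -27.16   85.88] F [-1.5 -0.1 -2. ] q [ 46.  43. -25.  67.  -8.  83.  23.] w 0.057
turn frac [ 0.0167  0.0293 -0.0409] rows>= 0.21218139485499748
shift now-axes [-0.0231 -0.0081  0.0669] |after turn| [-0.0239 -0.008   0.0666] len 0.0712
```

>>> {"method": "servo_tool", "body": {
  "moves": "-0.007 -0.002 0.02 0.004 0.01 -0.01 -0.3;-0.007 -0.002 0.02 0.004 0.01 -0.01 -0.3;-0.007 -0.002 0.02 0.004 0.01 -0.01 -0.3;-0.006 -0.002 0.013 0.004 0.01 -0.01 -0.3;0 0 0 0 0 0 -0.3"
}}

```text
time_s: 14.95
tool_pos: [0.6708, -0.26, 0.0485]
tool_rot: [179.6, -27.7, 87.5]
force: [-0.4, -0.1, -0.3]
grip_width: 0.0564
```

```bash
python3 - <<'E'
from h import *
go([.667,-.262,.024],[180,-28,87.2])
c=env.read_camera('top');save('t8.png',c['img'],(180,110,360,240),4.4)
c=env.read_camera('side');save('s8.png',c['img'],(140,100,320,230),4.4)
E
```

```text
t 14.95 pos [ 0.6708 -0.26    0.0485] rpy [179.62 -27.7   87.45] F [-0.4 -0.1 -0.3] q [ 46.  46. -25.  71.  -8.  77.  26.] w 0.056
turn frac [0.0091 0.0106 0.0078] rows>= 0.06381270213488027
shift now-axes [-0.0133 -0.0038  0.0206] |after turn| [-0.0135 -0.0037  0.0206] len 0.0249
```

View pics/t8.png

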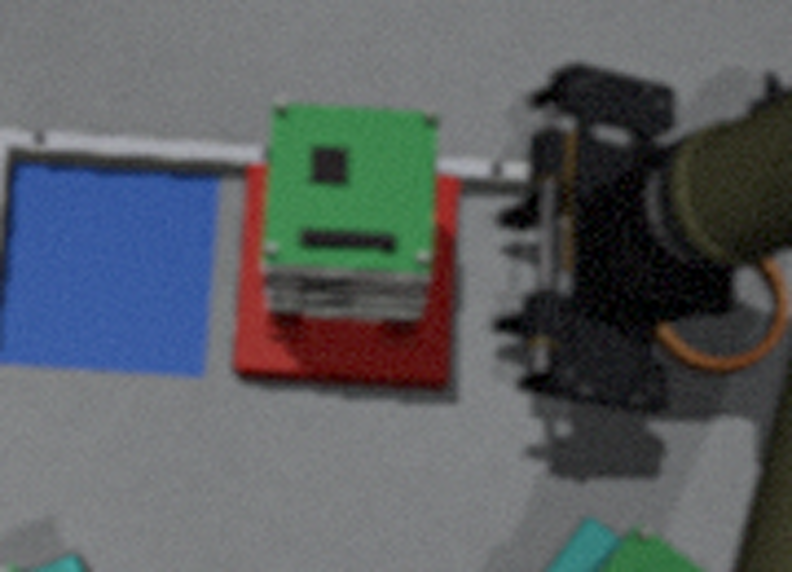

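View pics/s8.png

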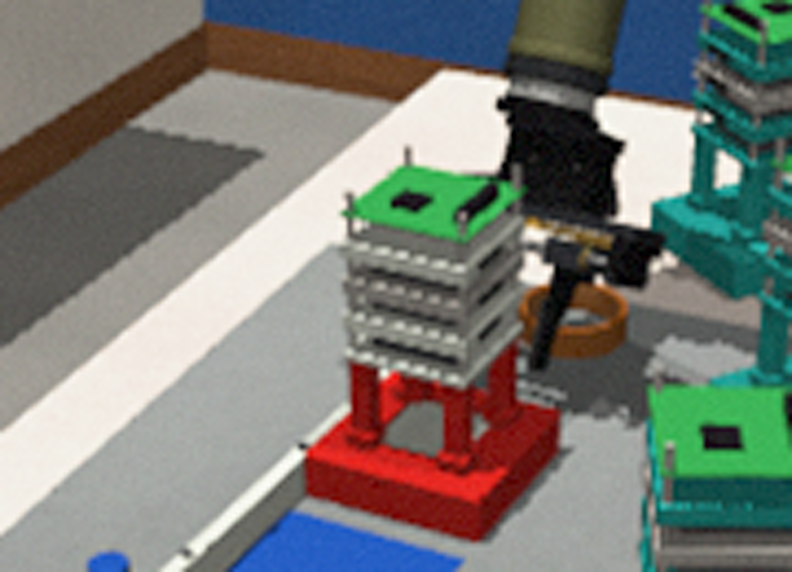

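>>> {"method": "servo_tool", "body": {
  "moves": "-0.006 -0.001 0.008 0 0 0 -0.3;-0.006 -0.001 0.008 0 0 0 -0.3;-0.003 0 0.004 0 0 0 -0.3;0 0 0 0 0 0 -0.3"
}}

```text
time_s: 15.38
tool_pos: [0.6744, -0.2668, 0.0314]
tool_rot: [178.8, -27.3, 87.7]
force: [0.2, -0.9, -0.2]
grip_width: 0.0565
```

```bash
python3 - <<'E'
from h import *
go([.667,-.24,.024],[180,-28,87.2])
E
```

```text
t 15.38 pos [ 0.6744 -0.2668  0.0314] rpy [178.78 -27.33  87.72] F [ 0.2 -0.9 -0.2] q [ 46.  47. -25.  71.  -8.  75.  27.] w 0.057
turn frac [0.0343 0.0232 0.0162] rows>= 0.17784467413913468
shift now-axes [ 0.0202 -0.0088  0.0186] |after turn| [ 0.0199 -0.0087  0.019 ] len 0.0288
```

>>> {"method": "servo_tool", "body": {
  "moves": "0.003 -0.002 0.005 0.01 0.008 0.004 -0.3;0.003 -0.002 0.005 0.01 0.008 0.004 -0.3;0.0045 -0.001 0.0025 0.01 0.008 0.004 -0.3;0.0045 -0.001 0.002 0 0 0 -0.3;0.0045 0 0.002 0 0 0 -0.3;0.0045 0 0.002 0 0 0 -0.3"
}}

```text
time_s: 15.88
tool_pos: [0.6694, -0.236, 0.0255]
tool_rot: [179.9, -28.0, 87.2]
force: [0.3, -6.3, 0.5]
grip_width: 0.0565
```

```bash
python3 - <<'E'
from h import *
go([.669,-.22,.024],[180,-28,87.2])
E
```

```text
t 15.88 pos [ 0.6694 -0.236   0.0255] rpy [179.92 -28.02  87.16] F [ 0.3 -6.3  0.5] q [ 45.  46. -25.  74.  -8.  74.  26.] w 0.056
turn frac [ 0.0034 -0.0008 -0.0013] rows>= 0.014887465124295651
shift now-axes [ 0.0134 -0.0012  0.0089] |after turn| [ 0.0134 -0.0011  0.0089] len 0.0161
```

Contact as predicted. Pushing along the wall.

>>> {"method": "servo_tool", "body": {
  "moves": "0.0047 0.0001 0.0018 0 0.005 0 -0.3;0.0047 0.0001 0.0018 0 0.005 0 -0.3;0.0047 0.0001 0.0018 0 0.005 0 -0.3;0.0047 0.0001 0.0018 0 0.005 0 -0.3;0.0047 0.0001 0.0018 0 0.005 0 -0.3;0.0047 0.0001 0.0018 0 0.005 0 -0.3;0.0047 0.0001 0.0018 0 0.005 0 -0.3"
}}

```text
time_s: 16.47
tool_pos: [0.6699, -0.2067, 0.0271]
tool_rot: [-180.0, -28.3, 86.8]
force: [-0.8, -4.4, -2.1]
grip_width: 0.0565
```

```bash
python3 - <<'E'
from h import *
go([.674,-.17,.024],[180,-28,87.2])
c=env.read_camera('top');save('t9.png',c['img'],(160,110,320,240),5)
E
```

```text
t 16.47 pos [ 0.6699 -0.2067  0.0271] rpy [-179.99  -28.31   86.79] F [-0.8 -4.4 -2.1] q [ 44.  45. -26.  77.  -9.  72.  24.] w 0.057
turn frac [ 0.0065 -0.0109 -0.0127] rows>= 0.07179215983747797
shift now-axes [0.031  0.002  0.0202] |after turn| [0.0311 0.0023 0.0201] len 0.0371
```

View pics/t9.png

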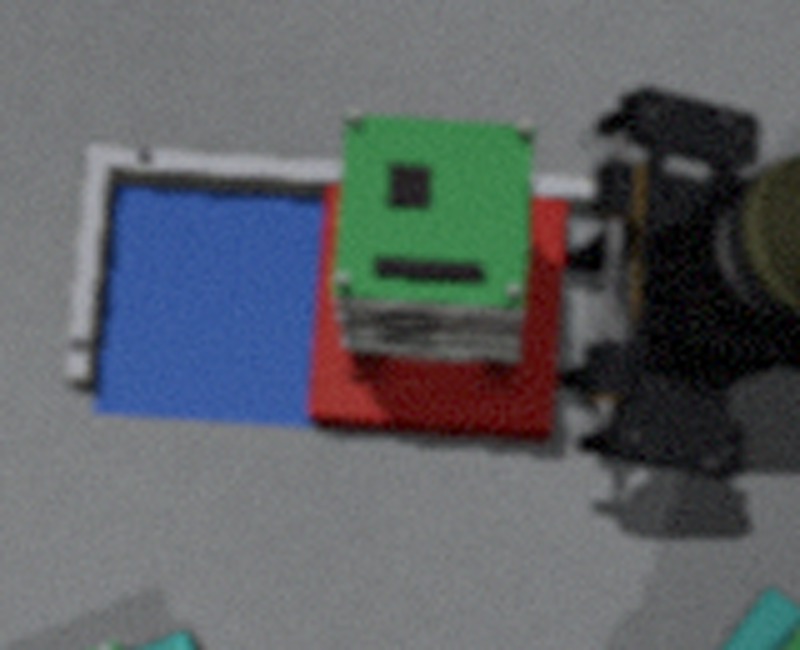

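>>> {"method": "servo_tool", "body": {
  "moves": "0.0045 0.0003 0.0025 0 0 0.003 -0.3;0.0045 0.0003 0.0025 0 0 0.003 -0.3;0.0045 0.0003 0.0025 0 0 0.003 -0.3;0.0045 0.0003 0.0025 0 0 0.003 -0.3;0.0045 0.0003 0.0022 0 0 0 -0.3;0.0045 0.0003 0.0022 0 0 0 -0.3;0.0045 0.0003 0.0022 0 0 0 -0.3;0.0045 0.0003 0.0022 0 0 0 -0.3;0.0045 0.0003 0.0022 0 0 0 -0.3;0.0045 0.0003 0.0022 0 0 0 -0.3"
}}

```text
time_s: 17.35
tool_pos: [0.6734, -0.1574, 0.0276]
tool_rot: [-179.5, -27.9, 86.3]
force: [-0.6, -4.0, -2.2]
grip_width: 0.0562
```

```bash
python3 - <<'E'
from h import *
go([.679,-.0905,.024],[180,-28,87.2])
c=env.read_camera('top');save('t10.png',c['img'],(160,110,320,240),5)
E
```

```text
t 17.35 pos [ 0.6734 -0.1574  0.0276] rpy [-179.55  -27.9    86.28] F [-0.6 -4.  -2.2] q [ 42.  43. -27.  80.  -9.  69.  21.] w 0.056
turn frac [-0.0007  0.0032 -0.0285] rows>= 0.114896074302227
shift now-axes [0.0577 0.0016 0.0346] |after turn| [0.0576 0.0024 0.0347] len 0.0673
```

View pics/t10.png

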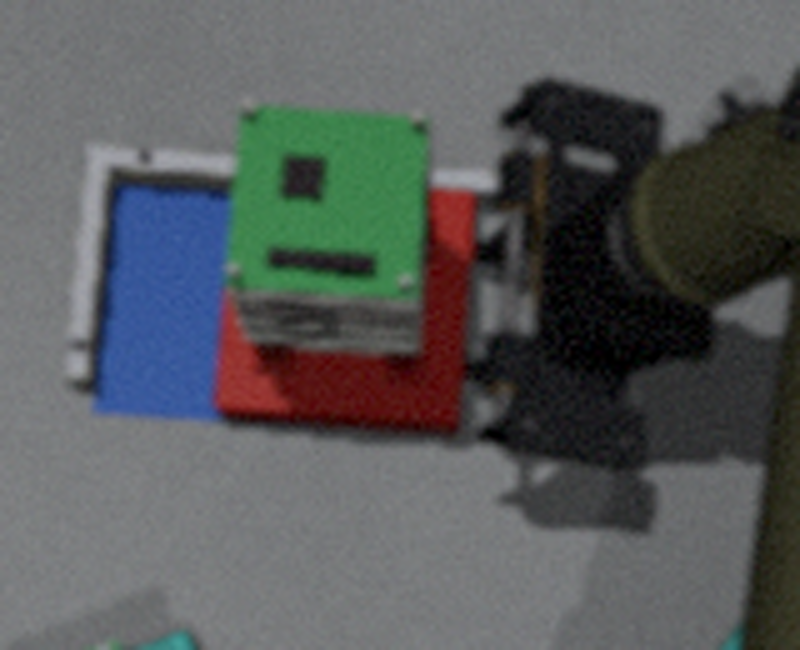

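>>> {"method": "servo_tool", "body": {
  "moves": "0.0045 0.0003 0.0025 0 0 -0.006 -0.3;0.0045 0.0003 0.0025 0 0 -0.006 -0.3;0.0045 0.0003 0.0025 0 0 -0.006 -0.3;0.0045 0.0003 0.0025 0 0 -0.006 -0.3;0.0045 0.0003 0.0025 0 0 -0.006 -0.3;0.0045 0.0003 0.0025 0 0 -0.006 -0.3;0.0045 0.0003 0.0025 0 0 -0.003 -0.3;0.0045 0.0003 0.0025 0 0 -0.003 -0.3;0.0045 0.0003 0.0024 0 0 -0.003 -0.3;0.0045 0.0003 0.0024 0 0 -0.003 -0.3;0.0045 0.0003 0.0024 0 0 -0.003 -0.3"
}}

```text
time_s: 18.32
tool_pos: [0.6765, -0.1104, 0.028]
tool_rot: [-180.0, -27.1, 87.3]
force: [-1.3, -6.2, -1.9]
grip_width: 0.0564
```

>>> {"method": "servo_tool", "body": {
  "moves": "0.0036 0.0003 0.0018 0 0 -0.003 -0.3;0.0036 0.0003 0.0018 0 0 -0.003 -0.3"
}}

```text
time_s: 18.48
tool_pos: [0.6769, -0.103, 0.0281]
tool_rot: [-180.0, -27.1, 87.4]
force: [-0.6, -5.5, -2.6]
grip_width: 0.0565
```

```bash
python3 - <<'E'
from h import *
go([.679,-.0905,.024],[180,-28,87.2])
c=env.read_camera('top');save('t11.png',c['img'],(160,110,320,240),5)
E
```

```text
t 18.48 pos [ 0.6769 -0.103   0.0281] rpy [-179.97  -27.08   87.42] F [-0.6 -5.5 -2.6] q [ 39.  41. -28.  84.  -9.  66.  18.] w 0.056
turn frac [-0.0045  0.0321  0.0068] rows>= 0.13228025070847857
shift now-axes [0.0093 0.0015 0.0094] |after turn| [0.0092 0.0014 0.0096] len 0.0133
```

View pics/t11.png

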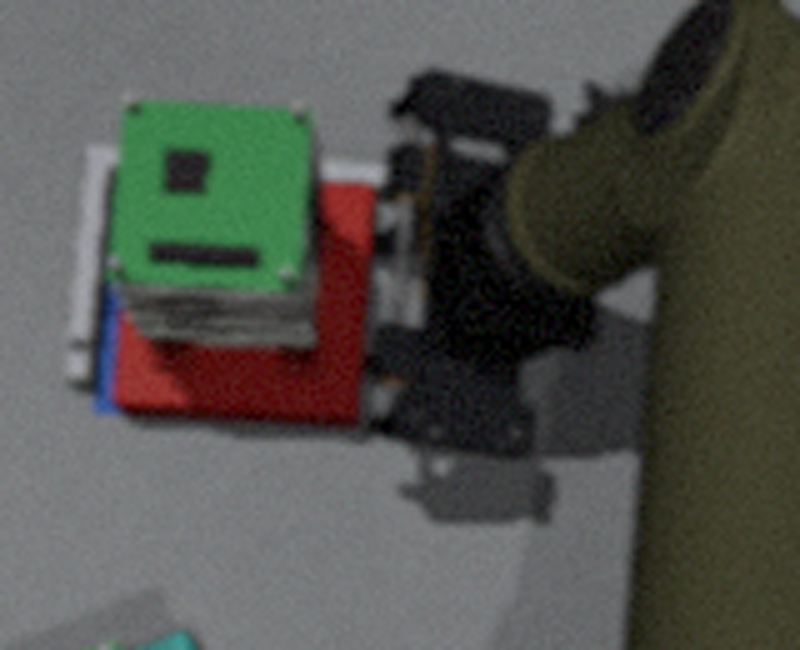

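About 11 mm is left. I'll continue in small pieces.

>>> {"method": "servo_tool", "body": {
  "moves": "0.0036 0.0004 0.0022 0 0 0 -0.3;0.0036 0.0004 0.0022 0 0 0 -0.3"
}}

```text
time_s: 18.7
tool_pos: [0.6775, -0.0959, 0.0279]
tool_rot: [-179.9, -27.0, 87.4]
force: [-4.6, -8.2, 2.3]
grip_width: 0.0565
```

>>> {"method": "servo_tool", "body": {
  "moves": "0.0036 0.0004 0.0022 0 0 0 -0.3"
}}

```text
time_s: 18.78
tool_pos: [0.6776, -0.094, 0.0279]
tool_rot: [-179.8, -26.8, 87.3]
force: [-4.5, -10.4, 2.7]
grip_width: 0.0565
```

>>> {"method": "servo_tool", "body": {
  "moves": "0.0036 0.0004 0.0022 0 0 0 -0.3"
}}

```text
time_s: 18.87
tool_pos: [0.6777, -0.0923, 0.028]
tool_rot: [-179.8, -26.7, 87.2]
force: [-5.3, -8.7, 3.0]
grip_width: 0.0564
```

>>> {"method": "servo_tool", "body": {
  "moves": "0.0036 0.0004 0.0022 0 0 0 -0.3"
}}

```text
time_s: 18.95
tool_pos: [0.6777, -0.0908, 0.028]
tool_rot: [-179.7, -26.5, 87.0]
force: [-4.1, -9.1, 2.1]
grip_width: 0.0566
```

>>> {"method": "servo_tool", "body": {
  "moves": "0.004 0.0003 0.0022 0 0 -0.003 -0.3"
}}

```text
time_s: 19.03
tool_pos: [0.6778, -0.0889, 0.0282]
tool_rot: [-179.7, -26.3, 87.0]
force: [-3.4, -7.9, 0.7]
grip_width: 0.0564
```

>>> {"method": "servo_tool", "body": {
  "moves": "0.004 0.0003 0.0022 0 0 -0.003 -0.3;0.004 0.0003 0.0022 0 0 -0.003 -0.3"
}}

```text
time_s: 19.2
tool_pos: [0.6779, -0.0881, 0.0282]
tool_rot: [-179.8, -25.8, 86.9]
force: [-6.0, -12.3, 4.4]
grip_width: 0.0564
```

```bash
python3 - <<'E'
from h import *
go([.679,-.0905,.024],[180,-28,87.2])
c=env.read_camera('top');save('t12.png',c['img'],(160,110,320,240),5)
c=env.read_camera('side');save('s12.png',c['img'],(140,130,280,250),5)
E
```

```text
t 19.2 pos [ 0.6779 -0.0881  0.0282] rpy [-179.75  -25.77   86.93] F [ -6.  -12.3   4.4] q [ 37.  40. -27.  85.  -9.  65.  16.] w 0.056
turn frac [-0.0044  0.0778 -0.0085] rows>= 0.3134166623112557
shift now-axes [-0.0039  0.0013  0.0028] |after turn| [-0.004   0.0013  0.0026] len 0.005
```

View pics/t12.png

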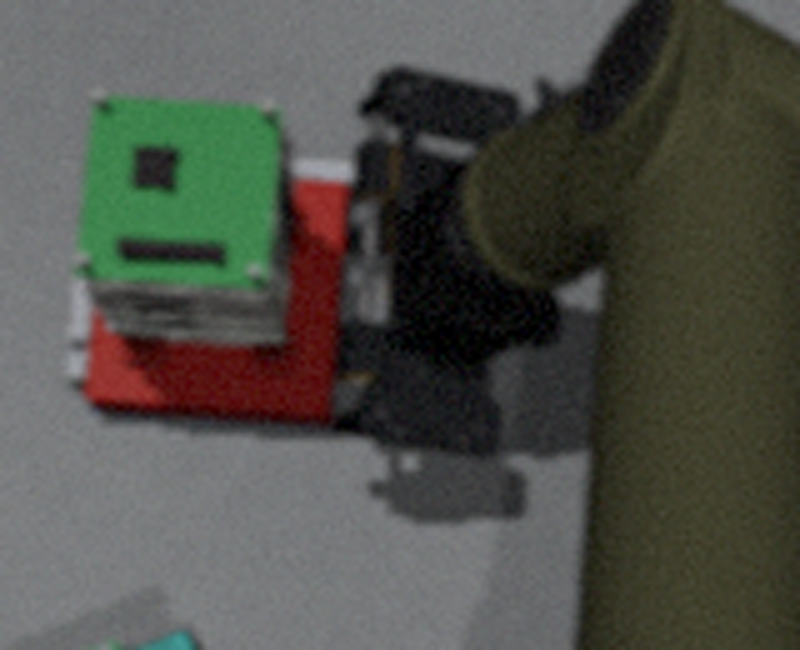

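View pics/s12.png

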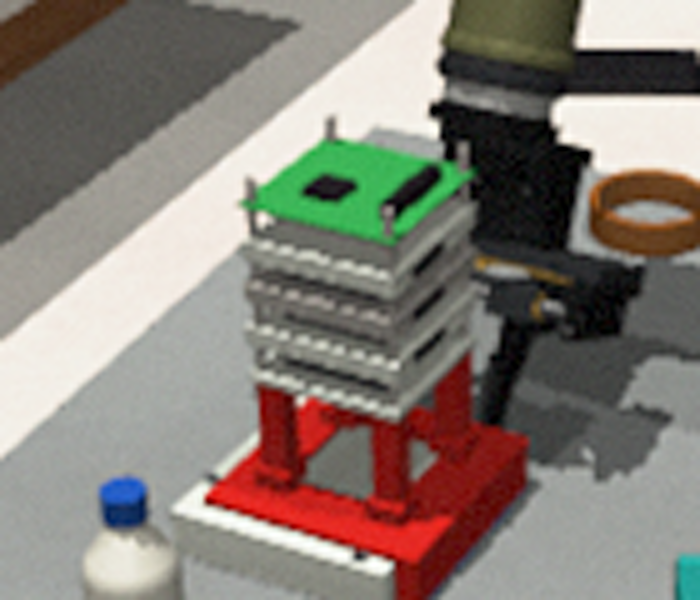

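>>> {"method": "servo_tool", "body": {
  "moves": "0.004 0.0005 0.0022 0 0.01 -0.003 -0.3;0.005 0.0005 0.0025 0 0.01 -0.003 -0.3"
}}

```text
time_s: 19.47
tool_pos: [0.6778, -0.088, 0.0282]
tool_rot: [-179.7, -25.7, 86.8]
force: [-5.9, -13.9, 3.4]
grip_width: 0.0564
```

>>> {"method": "servo_tool", "body": {
  "moves": "0.006 0.0005 0.003 0 0.01 -0.003 -0.3;0.006 0.0005 0.003 0 0.01 -0.003 -0.3"
}}

```text
time_s: 19.63
tool_pos: [0.6778, -0.088, 0.0282]
tool_rot: [-179.7, -25.4, 86.6]
force: [-6.2, -14.5, 5.0]
grip_width: 0.0564
```

>>> {"method": "servo_tool", "body": {
  "moves": "-0.007 0 -0.0035 0 0 0 -0.3;-0.009 0 -0.0045 0 0 0 -0.3;-0.009 0 -0.0045 0 0 0 -0.3;-0.009 0 -0.0045 0 0 0 -0.3;-0.009 0 -0.0045 0 0 0 -0.3;-0.009 0 -0.0045 0 0 0 -0.3;0 0 0 0 0 0 -0.3"
}}

```text
time_s: 20.22
tool_pos: [0.6769, -0.1418, 0.0336]
tool_rot: [-179.9, -26.2, 86.9]
force: [1.4, -0.4, 0.2]
grip_width: 0.0567
```

```bash
python3 - <<'E'
from h import *
go([.667,-.26,.35],[180,-28,87.2])
c=env.read_camera('top');save('t13.png',c['img'],(160,110,320,240),5);np.savez('pics/t13.npz',**c)
c=env.read_camera('side');save('s13.png',c['img'],(140,150,260,260),6);np.savez('pics/s13.npz',**c)
E
```

```text
t 20.22 pos [ 0.6769 -0.1418  0.0336] rpy [-179.95  -26.17   86.88] F [ 1.4 -0.4  0.2] q [ 40.  41. -27.  81.  -9.  68.  19.] w 0.057
turn frac [ 0.0031  0.0638 -0.0099] rows>= 0.2584078508313909
shift now-axes [ 0.0332 -0.0038 -0.3362] |after turn| [ 0.0439 -0.0042 -0.335 ] len 0.3379
```

View pics/t13.png

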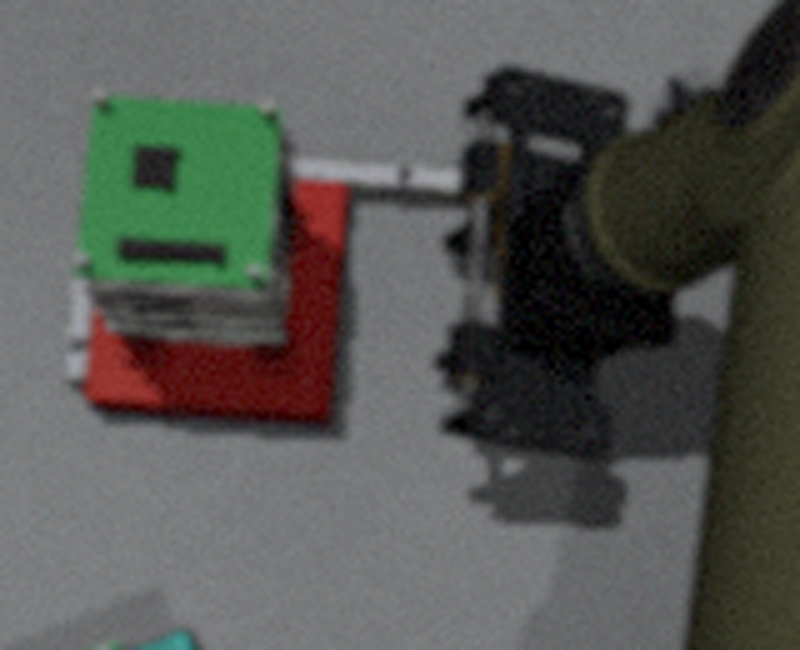

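View pics/s13.png

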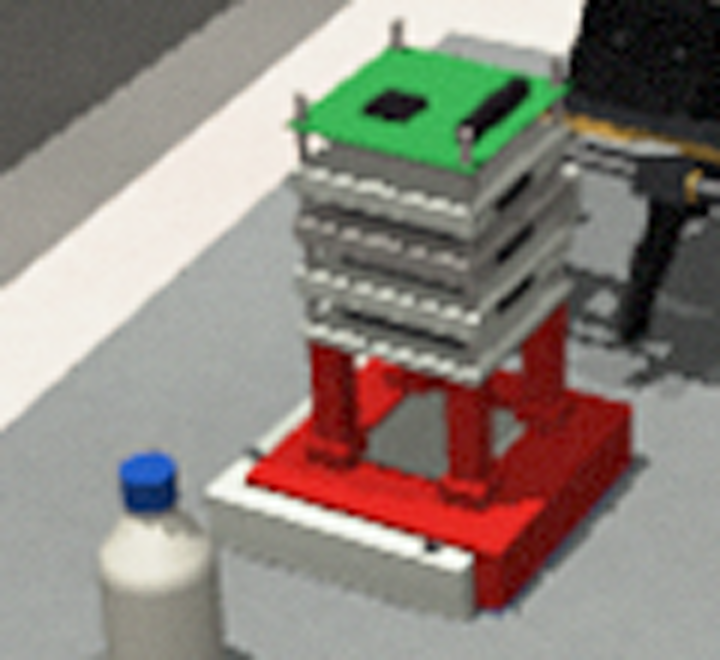

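```bash
python3 - <<'E'
from h import *
t=dict(np.load('pics/t13.npz'));s=dict(np.load('pics/s13.npz'))
yaw=np.radians(-2.8);C=np.array([.7477,.0495]);R=np.array([[np.cos(yaw),-np.sin(yaw)],[np.sin(yaw),np.cos(yaw)]])
p=pts(t,[(348,183),(330,419),(88,402)],.035,(160,110),5)
print(p.round(4),'stop frame',((p-C)@R).round(4), 'ideal (0,-.13),(-.13,-.13),(-.13,0)')
d=p[0]-p[1];print(np.degrees(np.arctan2(d[1],d[0])));d=p[1]-p[2];print(np.degrees(np.arctan2(d[1],d[0]))+90)
q=pts(s,[(632,405),(500,552),(250,482)],.035,(140,150),6);print(((q-C)@R).round(4))
for nm,a,b in(('t',dict(np.load('pics/top0.npz')),t),):
    for L,(u0,v0,u1,v1) in dict(tape=(325,160,362,198),meter=(103,190,142,250),disp=(128,135,155,168)).items():
        print(L,cv2.absdiff(a['img'][v0:v1,u0:u1],b['img'][v0:v1,u0:u1]).mean().round(1))
E
```

```text
[[ 0.7393 -0.0789]
 [ 0.6099 -0.0723]
 [ 0.6175  0.0548]] stop frame [[-0.0022 -0.1287]
 [-0.1317 -0.1284]
 [-0.1303 -0.0011]] ideal (0,-.13),(-.13,-.13),(-.13,0)
-2.907311866858388
-3.407483517774395
[[-0.1266 -0.1206]
 [-0.1264  0.0058]
 [-0.0037  0.0092]]
tape 29.7
meter 12.6
disp 13.1
```

>>> {"method": "servo_tool", "body": {
  "moves": "-0.005 0 -0.02 0 0 0 -0.3;-0.005 0 -0.02 0 0 0 -0.3;-0.005 0 -0.03 0 0 0 -0.3;0 0 -0.03 0 0 0 -0.3;0 0 -0.03 0 0 0 -0.3;0 0 -0.03 0 0 0 -0.3;0 0 -0.03 0 0 0 -0.3;0 0 -0.03 0 0 0 -0.3;0 0 0 0 0 0 -0.3;0 0 0 0 0 0 -0.3"
}}

```text
time_s: 21.15
tool_pos: [0.6714, -0.2403, 0.23]
tool_rot: [-179.5, -27.1, 87.8]
force: [-0.1, 0.6, -0.6]
grip_width: 0.0565
```

```bash
python3 - <<'E'
from h import *
go()
c=env.read_camera('top');save('t14.png',c['img'],s=1.5)
c=env.read_camera('side');save('s14.png',c['img'],s=1.5)
E
```

```text
t 21.15 pos [ 0.6714 -0.2403  0.23  ] rpy [-179.45  -27.11   87.75] F [-0.1  0.6 -0.6] q [ 44.  38. -26.  62.  -9.  92.  20.] w 0.056
```

View pics/t14.png

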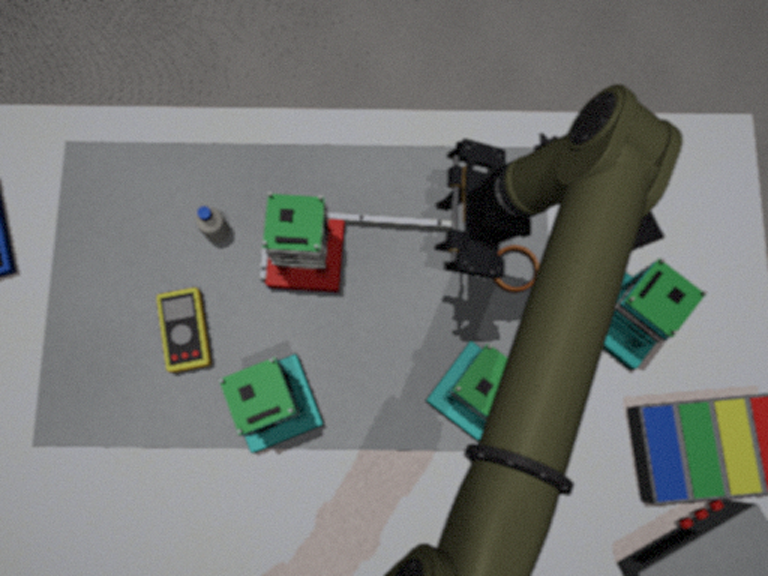

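View pics/s14.png

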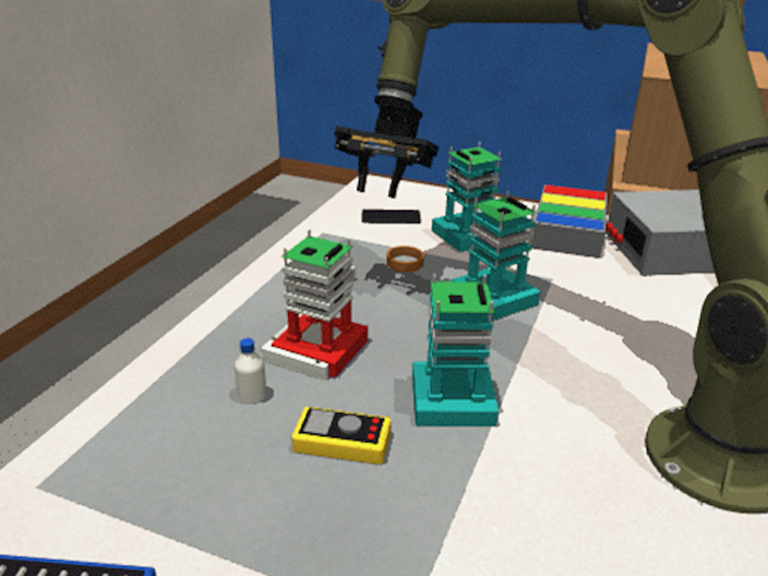

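The stand is in the corner (top pixel (305,255)). The tape roll (515,268), multimeter (184,330) and bottle (210,222) are where they started, and the hand is clear. I'm handing in the job.

```bash
python3 -c "
from h import *
print(env.sign_off())"
```

```text
the job is handed in; nothing more can be done
None
```

The red stand is in the corner of the aluminium stop, against both walls over the blue mark, and I handed the job in at about 21 s. I pushed low on its foot with the gripper half-open and leaned back: first to the back wall, then along it to the side wall. Then I backed the hand off and raised it clear.

**Position:** In the top camera, the foot corners I measured are within about 2 mm of where they should be against both walls. The foot's yaw was -2.9 to -3.4°, against about -2.8° for the stop. The pushing force rose at the back wall, and at the side wall the foot stopped moving.

**Bystanders:** By eye, the tape roll, multimeter and bottle are where they started.

**Checks that disagreed:**
- **Side camera:** it reads about 9 mm off in y. It had the same shift against the top camera at the start, so I used the top camera.
- **Bench contact:** during the first push the fingertips sank onto the bench, and the force reached about 36 N forward and 43 N upward. I raised the tool and carried on, and the stand showed no sign of tipping.

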